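# Mix sample pots by inversion, load the carrier and pass it under the height bar

## Robot

A 7-joint arm with a two-finger parallel gripper is mounted at the origin on the work surface. World frame = base frame: x ahead of the robot, y to its left, z up, the work surface at z = 0. Lengths are in m, angles in rad, forces in N, time in s.
With the tool pointing down it reaches from about 0.425 to 0.8 m from the base axis. Payload 8.3 kg.
Tool frame: the origin (TCP) lies at the centre of the arm's flange, where the gripper is bolted on; the fingertips stand 173 mm ahead of it and the grasp point (between the pads) lies r.grasp_offset ahead of it (r.grasp_offset is the distance from the TCP to the grasp point, in m); z points along the fingers, y is the direction in which the jaws open and shut (so a half turn about z gives the same grasp; the last joint's range is limited). The gripper opens to 85 mm and grips with 20 to 120 N. Pads are 22 mm wide; open, the fingers measure 114 mm over their backs; the gripper's body (76 mm by 85 mm) begins 54 mm behind the grasp point. The pads swing forward as they close: fully open they stand 13 mm farther back than shut.
Start: joints at [1.108, 0.383, 0.016, 1.37, -0.006, 1.388, -0.046], TCP at [0.243, -0.576, 0.405] pointing down, gripper open.
Joint ranges: [-2.95, 2.95], [-0.25, 2.06], [-1.52, 1.56], [0.18, 2.33], [-1.44, 4.58], [0.02, 2.06], [-3.01, 3.01]. Speed limits (rad/s): [2.39, 2.39, 3.01, 3.01, 3.14, 3.14, 3.14].

## Interface

Orientations are given as a unit quaternion [w, x, y, z].
In Python, from cell import r gives the robot as it stands. The module is installed in compiled form; this text tells all that it offers.
- The arm moves only by the tool jog_arm, never from a script. Its argument "steps" is a list of rows, each an object with "angular": the turn, a rotation vector about the tool's x, y, z in units of 360 degrees (1.0 is 360 degrees), a list of three; "dp": the shift along the tool's x, y, z in units of 1 m (1.0 is 1 m), a list of three; "fingers": the opening, from 0 (shut) to 1 (fully open). A call has 1 to 12 rows; each row is the pose to reach, as a shift and turn from the pose commanded when the call began, along the tool's axes at that moment, turning the shorter way round; what a row does not reach only later rows make up. A row lasts 1/12 s, in which the tool goes at most 41.7 mm and 7.16 degrees, less where a joint would pass 70% of its speed; a pose out of reach is approached as far as the arm can. A call with a number of a shift or a turn outside -1 to 1 is refused whole. A call with a gripper value outside its range is refused whole. The fingers move at their own pace and stop on an object; the grip force is fixed at half the most. Time passes only in rows, so rows that repeat a pose let the fingers close. It gives the time, the measured TCP pose, the force and the opening at its end, in the units of the state.
- r.get_obs(): the state, without advancing time (a new reading comes with each control period).
- r.get_image(name): name is "side" or "top"; returns a dict with "image" (480x640x3 uint8, blue, green, red), "camera_matrix" (3x3 intrinsics, pixels), "k1" (the pictures are not rectified: a ray, as slopes to the right and down, at radius r is drawn at 1 + k1 r^2 times it, then the intrinsics apply), "eye" and "rotation" of the camera in the world. Camera axes: x right, y up, looking along -z (the intrinsics and any distortion apply to the point x, -y, -z); pixel columns grow to the right and rows downward; lengths in m; the calibration is good to about 2 mm. A picture is of the moment at which its call begins. There is no depth.
- r.hand_in(): hands the job in, once; it reports no verdict.
The state is a dict: "time": time; "joint_positions": joint angles; "joint_vel": joint speeds; "effort": joint torques, N m; "tool_pos": TCP position; "orientation": TCP orientation; "wrist_force": force on the tool from outside, world axes, zero at the start; "wrist_torque": the same for the moment, N m; "gripper_width": finger opening in m.
Only numpy, scipy, OpenCV 4.12 (cv2) and the standard library are available. Lean on these libraries where they do the work, as an engineer would, in place of code of your own. Each camera call takes 0.05 s, during which the arm holds its last target. There are 200 camera calls.

## Task

Draw the empty grey carrier back along its lane by its post until it is wholly on the loading side of the yellow height bar, against the grey back stop. Then mix the sample pots one at a time, red cap first, then yellow, then blue (one colour may be missing today): lift each pot, turn it upside down so that the cap points well below level, keep it so for three seconds, turn it back and stand it upright on the spot of its own cap colour on the parked carrier. When every pot is loaded, push the carrier back under the bar, fully home against the black end stop, to show that the load clears: do not lift the carrier out of its lane, and let no pot touch the bar. Leave the other things on the bench where they are.

Things in the scene. Friction and masses are not known exactly. Their poses are not given: they have to be found in the camera images.
- pot_red: closed jar, 46 mm in diameter, 72 mm high, white, dark weighted base, red cap (top 17 mm, same diameter); 70 to 120 g, balance point 20 mm up. Origin: centre of its underside; z points out through the cap. Starts upright on the bench on the robot's side of the lane; may be absent. Inverted means z at least 120 degrees from up, origin over 100 mm above the bench
- pot_yellow: closed jar, 46 mm in diameter, 72 mm high, white, dark weighted base, yellow cap (top 17 mm, same diameter); 70 to 120 g, balance point 20 mm up. Origin: centre of its underside; z points out through the cap. Starts upright on the bench on the robot's side of the lane; may be absent. Inverted means z at least 120 degrees from up, origin over 100 mm above the bench
- pot_blue: closed jar, 46 mm in diameter, 72 mm high, white, dark weighted base, blue cap (top 17 mm, same diameter); 70 to 120 g, balance point 20 mm up. Origin: centre of its underside; z points out through the cap. Starts upright on the bench on the robot's side of the lane; may be absent. Inverted means z at least 120 degrees from up, origin over 100 mm above the bench
- gauge: fixed grey lane board, 120 mm (x) by 576 mm (y), top 8 mm above the bench. Origin: centre of its underside, on the bench. Guide strips along y (20 mm above the bench, 96 mm apart) hold the carrier, which is pushed along -y of this frame. Carrier's origin here: +138 mm against the grey back stop at +281 (load there; over +90 counts as parked), -137 when home (-130 or beyond counts)
- end_stop (a point): inner face of the black end stop that closes the -y end of the lane, at y = -280 mm in the gauge's frame, on the lane's middle; the stop's top is 24 mm above the bench. The carrier's leading edge touches it when home
- height_bar: fixed yellow bar across the lane, 150 mm along x, 14 mm square, its underside 96 mm and its top 110 mm above the bench, on two aluminium posts that stand 68 mm either side of the lane's middle. Origin: middle of the bar's underside, at y = -60 mm in the gauge's frame. An upright pot on the carrier passes with 8 mm to spare
- carrier: loose grey tray, 86 mm (its x) by 286 mm (its y), 450 g, resting on the lane board; 8 mm floor, a 5 mm thick rim all round rises 12 mm above the floor. Slides along the lane with 5 mm of play each side, against friction of 3 to 7 N. Origin: centre of its underside; its axes are those of the gauge, -y leads. Starts empty, under or near the bar
- post_top (a point): top centre of the upright dark round post on the trailing end of the carrier, 22 mm in diameter, standing 85 mm above the carrier's floor (top 101 mm above the bench): the handle to pinch or push. It stays on the near side of the bar, its centre 48 mm before the bar's middle, when the carrier is home
- spot_red (a point): centre of the red ring painted on the carrier's floor (58 mm across, white middle), level with the floor, 16 mm above the bench: the red-capped pot's underside centre belongs here (within 15 mm). The three spots are 74 mm apart in a row: red leads, then yellow, blue; the post is 90 mm behind blue
- spot_yellow (a point): centre of the yellow ring painted on the carrier's floor (58 mm across, white middle), level with the floor, 16 mm above the bench: the yellow-capped pot's underside centre belongs here (within 15 mm). The three spots are 74 mm apart in a row: red leads, then yellow, blue; the post is 90 mm behind blue
- spot_blue (a point): centre of the blue ring painted on the carrier's floor (58 mm across, white middle), level with the floor, 16 mm above the bench: the blue-capped pot's underside centre belongs here (within 15 mm). The three spots are 74 mm apart in a row: red leads, then yellow, blue; the post is 90 mm behind blue
- pot_white: bystander: like the sample pots but with a grey cap, not to be moved
- tape_roll: bystander: green ring-shaped tape roll, 48 mm across, 19 mm high, lying on the bench among the pots
- marker: bystander: white and black marker pen, 135 mm long, 15 mm thick, lying on the bench; origin under it, 45 mm from its white end
- timer: bystander: small flat white timer, 60 x 65 x 18 mm
- tip_box: bystander: blue pipette-tip box, 85 x 122 x 60 mm, beyond the lane
- wash_bottle: bystander: white bottle with red cap, 60 mm in diameter, 150 mm high, beyond the lane
There are look-alikes about, which are no part of the job. What is shaped like the pot_blue but turquoise is not meant.

How it is judged:
By the outcome, as a careful person would: the job done as asked, in the order asked, and still so for the second after the job is handed in, with the robot touching nothing.
Of pot_red, pot_yellow, pot_blue only 2 to 3 are there at a start; the rules pass over those that are not, and their reading is None.
At some moment in a run one of pot_red, pot_yellow, pot_blue may be knocked a few centimetres aside while the robot is not near it.
It also fails if it takes over 210 s, if anything falls off the work surface, if the arm or the gripper's body presses on something with over 40 N, if the wrist force passes 120 N, or if a joint passes its speed limit or range.

## Working session

There is one attempt and no reset: what is moved stays moved. The work goes in short steps, Python scripts to look and compute and a tool call to move; the robot and the scene stay as the last step left them, time stands still between calls to the robot, and variables do not carry over. Pictures are saved under pics/ and viewed, about 12 in all and at most 16, crops included, and the job is handed in when it is done.

Besides the shell and the picture viewer there is one more tool, called after ">>>" as name(argument=value, ...), one argument or row to a line, values as JSON. jog_arm: Moves the arm, as the interface text tells. Its arguments: {"type":"object","properties":{"steps":{"type":"array"}},"required":["steps"]}

```bash
mkdir -p pics; ls
cat > h.py <<'E'
import numpy as np, cv2
from cell import r
from scipy.spatial.transform import Rotation as R
def grab(n,f=None):
    d=r.get_image(n)
    if f: cv2.imwrite('pics/'+f,d['image'])
    return d
def ray(d,u,v):
    K=np.array(d['camera_matrix'],float);k=d['k1']
    a=np.array([(u-K[0,2])/K[0,0],(v-K[1,2])/K[1,1]]);s=a.copy()
    for _ in range(30): s=a/(1+k*(s@s))
    return np.array(d['eye'],float),np.array(d['rotation'],float)@np.array([s[0],-s[1],-1.])
def onz(d,u,v,z):
    e,w=ray(d,u,v); return (e+w*(z-e[2])/w[2])
def proj(d,p):
    K=np.array(d['camera_matrix'],float)
    c=np.array(d['rotation'],float).T@(np.array(p,float)-np.array(d['eye'],float)); s=np.array([c[0],-c[1]])/-c[2]
    s=s*(1+d['k1']*(s@s)); return np.array([K[0,0]*s[0]+K[0,2],K[1,1]*s[1]+K[1,2]])
def rot(o): 
    q=o['orientation']; return R.from_quat([q[1],q[2],q[3],q[0]])
E
python3 - <<'E'
from h import *
for n in('side','top'):
    d=grab(n,n+'0.png'); print(n,d['eye'],np.round(d['rotation'],3).tolist(),d['k1'],np.array(d['camera_matrix']).tolist())
o=r.get_obs();print(o); print(r.grasp_offset, rot(o).as_matrix().round(3))
E
```

```text
pics
side [0.44705705 0.9033821  0.82443431] [-0.07, -0.03, 0.429, 0.9] 0.028315478295791695 [[470.2256046326873, 0.0, 325.5733231345603], [0.0, 470.2256046326873, 247.20682522650168], [0.0, 0.0, 1.0]]
top [0.41210094 0.02336142 1.39905283] [0.713, 0.047, -0.049, -0.698] 0.009977868462146296 [[583.6339477834599, 0.0, 314.2652115977017], [0.0, 583.6339477834599, 238.84671941773968], [0.0, 0.0, 1.0]]
{'time': 0.1, 'joint_positions': array([ 1.10813272,  0.38415702,  0.01642717,  1.37105181, -0.00628647,
        1.38820746, -0.04649088]), 'joint_vel': array([ 1.22992662e-03, -2.83875617e-04, -9.61069865e-06, -4.28391888e-03,
       -1.00853456e-03,  1.79443701e-05, -1.48596952e-04]), 'effort': array([ 4.21767152e-03, -6.29130077e+01,  8.48482903e-01, -3.72750664e+01,
        1.70042360e-02,  1.04806077e-02,  1.96841626e-06]), 'tool_pos': array([ 0.24320359, -0.57557789,  0.40377594]), 'orientation': array([-8.62716056e-04,  9.80087024e-01,  1.98566459e-01, -2.04782747e-04]), 'wrist_force': array([-0.60203656,  0.05943586, -0.37065865]), 'wrist_torque': array([ 0.01468839, -0.03610124, -0.00700936]), 'gripper_width': 0.08517293611993383}
0.1547 [[ 0.921  0.389 -0.001]
 [ 0.389 -0.921  0.002]
 [-0.    -0.002 -1.   ]]
```

View pics/top0.png

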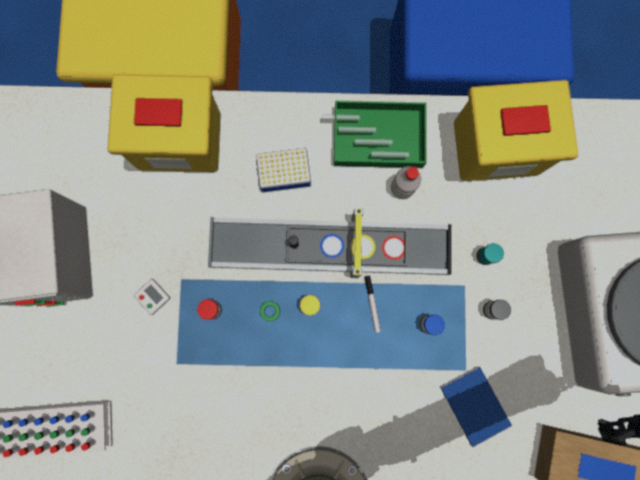

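View pics/side0.png

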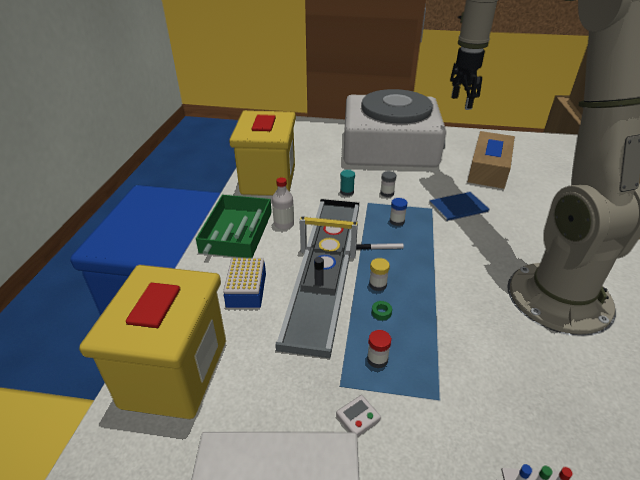

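The top view shows red (208,309), yellow (310,305) and blue (433,324) pots, all present. The post is at (293,241), the bar at about column 358, and the carrier lies under the bar. The side view agrees.

```bash
cat >> h.py <<'E'
def capmask(img,c):
    h=cv2.cvtColor(img,cv2.COLOR_BGR2HSV)
    rg={'red':[((0,150,90),(8,255,255)),((172,150,90),(180,255,255))],'yellow':[((20,140,100),(34,255,255))],'blue':[((106,170,70),(118,255,255))],'dark':[((0,0,0),(180,120,45))]}[c]
    m=sum(cv2.inRange(h,np.array(a),np.array(b)) for a,b in rg)
    return m
def blobs(img,c,box,amin=30):
    m=capmask(img,c);k=np.zeros_like(m);x0,y0,x1,y1=box;k[y0:y1,x0:x1]=m[y0:y1,x0:x1]
    n,l,s,ce=cv2.connectedComponentsWithStats(k)
    return [(s[i,4],ce[i],s[i,:4]) for i in range(1,n) if s[i,4]>amin]
E
python3 - <<'E'
from h import *
d=grab('top');im=d['image']
for c in('red','yellow','blue'):
    for a,ce,b in blobs(im,c,(178,205,470,370)): print(c,a,ce.round(1),b,'z72',onz(d,*ce,.072).round(4),'z16',onz(d,*ce,.016).round(4))
for a,ce,b in blobs(im,'dark',(205,205,470,285),10): print('dark',a,ce.round(1),b,onz(d,*ce,.101).round(4))
cv2.imwrite('pics/lane.png',cv2.resize(im[200:285,200:460],None,fx=3,fy=3,interpolation=cv2.INTER_CUBIC))
h=cv2.cvtColor(im,cv2.COLOR_BGR2HSV)
for p in[(208,309),(310,305),(433,324)]:print(h[p[1],p[0]])
E
```

```text
Traceback (most recent call last):
  File "h.py", line 14, in onz
    e,w=ray(d,u,v); return (e+w*(z-e[2])/w[2])
        ~~~^^^^^^^
  File "h.py", line 12, in ray
    return np.array(d['eye'],float),np.array(d['rotation'],float)@np.array([s[0],-s[1],-1.])
                                    ~~~~~~~~~~~~~~~~~~~~~~~~~~~~~^~~~~~~~~~~~~~~~~~~~~~~~~~~
ValueError: matmul: Input operand 1 has a mismatch in its core dimension 0, with gufunc signature (n?,k),(k,m?)->(n?,m?) (size 3 is different from 4)
```

The camera rotation is a quaternion, so I'll fix the helper.

```bash
sed -i "s/np.array(d\['rotation'\],float)/q2m(d['rotation'])/g" h.py
cat >> h.py <<'E'
def q2m(q): return R.from_quat([q[1],q[2],q[3],q[0]]).as_matrix()
E
python3 - <<'E'
from h import *
d=grab('top');im=d['image']
for c in('red','yellow','blue'):
    for a,ce,b in blobs(im,c,(178,205,470,370)): print(c,a,ce.round(1),b,'z72',onz(d,*ce,.072).round(4),'z16',onz(d,*ce,.016).round(4))
for a,ce,b in blobs(im,'dark',(205,205,470,285),10): print('dark',a,ce.round(1),b,onz(d,*ce,.101).round(4))
cv2.imwrite('pics/lane.png',cv2.resize(im[200:285,200:460],None,fx=3,fy=3,interpolation=cv2.INTER_CUBIC))
h=cv2.cvtColor(im,cv2.COLOR_BGR2HSV)
for p in[(208,309),(310,305),(433,324)]:print(h[p[1],p[0]])
E
```

```text
red 306 [207.5 308.9] [198 300  20  19] z72 [0.4284 0.2577 0.072 ] z16 [0.4291 0.2675 0.016 ]
yellow 277 [357.  242.1] [351 215  11  53] z72 [ 0.588  -0.0776  0.072 ] z16 [ 0.5955 -0.0818  0.016 ]
yellow 258 [309.3 304.7] [301 296  18  18] z72 [0.443  0.0286 0.072 ] z16 [0.4443 0.0288 0.016 ]
blue 288 [434.1 324.4] [425 315  19  20] z72 [ 0.405  -0.2533  0.072 ] z16 [ 0.4047 -0.2649  0.016 ]
dark 77 [447.5 248.7] [447 230   3  38] [ 0.5738 -0.2785  0.101 ]
dark 24 [293.6 245.2] [289 243   9   5] [0.574  0.0666 0.101 ]
dark 30 [367.5 280.7] [366 277   5   8] [ 0.4981 -0.0999  0.101 ]
[  1 185 187]
[ 30 150 194]
[110 174 177]
```

View pics/lane.png

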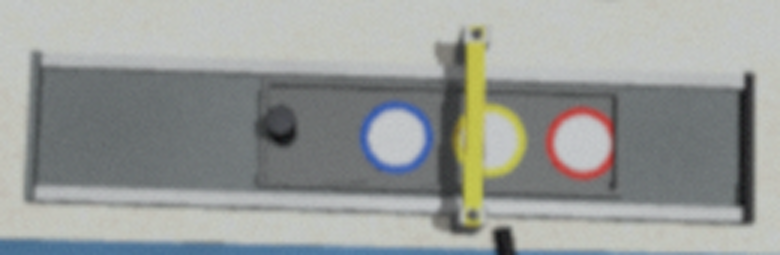

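The crop shows the post top at (293.7,241), blue ring centre (332,245.7), red ring centre (394.3,247.7), black stop inner face at column ~447 and grey stop inner face at ~213.7. The lane is slightly yawed.

```bash
cat > lane.py <<'E'
from h import *
d=grab('top')
P=dict(black=onz(d,447,249.3,.024),grey=onz(d,213.7,242.3,.02),post=onz(d,293.7,240.8,.101),blue=onz(d,332,245.7,.016),red=onz(d,394.3,247.7,.016),
 bn=onz(d,(477/3)+200,34/3+200,.11),bs=onz(d,473/3+200,214/3+200,.11),
 strA=onz(d,40/3+200,60/3+200,.02),strB=onz(d,745/3+200,82/3+200,.02),stA=onz(d,40/3+200,193/3+200,.02),stB=onz(d,745/3+200,213/3+200,.02))
for k,v in P.items(): print(k,v.round(4))
u=(P['strA']-P['strB'])[:2];w=(P['stA']-P['stB'])[:2]
print('yaw strips',np.degrees(np.arctan2(-u[0],u[1])),np.degrees(np.arctan2(-w[0],w[1])))
v=(P['grey']-P['black'])[:2];print('len',np.linalg.norm(v),'yaw',np.degrees(np.arctan2(-v[0],v[1])))
v=(P['blue']-P['red'])[:2];print('len',np.linalg.norm(v),'yaw',np.degrees(np.arctan2(-v[0],v[1])))
v=(P['post']-P['red'])[:2];print('len',np.linalg.norm(v),'yaw',np.degrees(np.arctan2(-v[0],v[1])))
v=(P['bn']-P['bs'])[:2];print('bar',np.linalg.norm(v),np.degrees(np.arctan2(v[1],v[0])))
E
python3 lane.py
```

```text
black [ 0.5819 -0.2951  0.024 ]
grey [0.5867 0.2596 0.02  ]
post [0.5839 0.0666 0.101 ]
blue [ 0.5854 -0.0223  0.016 ]
red [ 0.5839 -0.1711  0.016 ]
bn [ 0.6527 -0.0784  0.11  ]
bs [ 0.5177 -0.077   0.11  ]
strA [0.6405 0.2628 0.02  ]
strB [ 0.6354 -0.2997  0.02  ]
stA [0.5342 0.258  0.02  ]
stB [ 0.5307 -0.2987  0.02  ]
yaw strips -0.5181044731481175 -0.35657447765038003
len 0.554659594565737 yaw -0.5012835236612976
len 0.1488452060036647 yaw -0.5698603484944689
len 0.23774815275758607 yaw 0.0041307088735537305
bar 0.13495351025091065 -0.6019099609996019
```

```bash
cat >> h.py <<'E'
def plan(p0,R0,p1,R1):
    return (R0.T@(np.array(p1)-p0)).round(4).tolist(),(R.from_matrix(R0.T@R1).as_rotvec()/2/np.pi).round(4).tolist()
def down(yaw=0,tilt=0):  # tilt deg: inward-pointing tilt from vertical
    return R.from_euler('z',yaw,degrees=True).as_matrix()@np.diag([1.,-1,-1])@R.from_euler('y',-tilt,degrees=True).as_matrix()
def cur():
    o=r.get_obs();return o,np.array(o['tool_pos']),rot(o).as_matrix()
E
python3 - <<'E'
from h import *
o,p,M=cur(); print(plan(p,M,[.584,.067,.35],down()))
E
```

```text
([0.564, -0.4592, 0.0546], [-0.0002, 0.0, 0.0636])
```

>>> jog_arm(
  steps=[
    {"angular": [0,0,0.0636],"dp": [0.564,-0.459,0.055],"fingers": 0.6},
    {"angular": [0,0,0.0636],"dp": [0.564,-0.459,0.055],"fingers": 0.6},
    {"angular": [0,0,0.0636],"dp": [0.564,-0.459,0.055],"fingers": 0.6},
    {"angular": [0,0,0.0636],"dp": [0.564,-0.459,0.055],"fingers": 0.6},
    {"angular": [0,0,0.0636],"dp": [0.564,-0.459,0.055],"fingers": 0.6},
    {"angular": [0,0,0.0636],"dp": [0.564,-0.459,0.055],"fingers": 0.6},
    {"angular": [0,0,0.0636],"dp": [0.564,-0.459,0.055],"fingers": 0.6},
    {"angular": [0,0,0.0636],"dp": [0.564,-0.459,0.055],"fingers": 0.6},
    {"angular": [0,0,0.0636],"dp": [0.564,-0.459,0.055],"fingers": 0.6},
    {"angular": [0,0,0.0636],"dp": [0.564,-0.459,0.055],"fingers": 0.6},
    {"angular": [0,0,0.0636],"dp": [0.564,-0.459,0.055],"fingers": 0.6},
    {"angular": [0,0,0.0636],"dp": [0.564,-0.459,0.055],"fingers": 0.6},
  ],
)

```text
time: 1.25
tool_pos: [0.4762, -0.1356, 0.3673]
orientation: [0.0, 1.0, -0.0, 0.0]
wrist_force: [0.6, -0.3, -1.1]
gripper_width: 0.0514
```

Run:
```python
from h import *
o,p,M=cur(); print(p.round(4),o['joint_positions'].round(3),o['gripper_width']); print(plan(p,M,[.584,.067,.35],down()))
```

```text
[ 0.4762 -0.1356  0.3673] [ 0.48   0.142 -0.293  1.764  0.043  1.241 -1.395] 0.05142577135628127
([0.1078, -0.2026, 0.0173], [0.0, -0.0001, -0.0])
```

>>> jog_arm(
  steps=[
    {"angular": [0,0,0],"dp": [0.108,-0.203,0.017],"fingers": 0.6},
    {"angular": [0,0,0],"dp": [0.108,-0.203,0.017],"fingers": 0.6},
    {"angular": [0,0,0],"dp": [0.108,-0.203,0.017],"fingers": 0.6},
    {"angular": [0,0,0],"dp": [0.108,-0.203,0.017],"fingers": 0.6},
    {"angular": [0,0,0],"dp": [0.108,-0.203,0.017],"fingers": 0.6},
    {"angular": [0,0,0],"dp": [0.108,-0.203,0.017],"fingers": 0.6},
    {"angular": [0,0,0],"dp": [0.108,-0.203,0.017],"fingers": 0.6},
    {"angular": [0,0,0],"dp": [0.108,-0.203,0.05],"fingers": 0.6},
    {"angular": [0,0,0],"dp": [0.108,-0.203,0.08],"fingers": 0.6},
    {"angular": [0,0,0],"dp": [0.108,-0.203,0.11],"fingers": 0.6},
    {"angular": [0,0,0],"dp": [0.108,-0.203,0.132],"fingers": 0.6},
    {"angular": [0,0,0],"dp": [0.108,-0.203,0.132],"fingers": 0.6},
  ],
)

```text
time: 2.25
tool_pos: [0.5817, 0.0644, 0.23]
orientation: [0.001, 1.0, -0.0, -0.004]
wrist_force: [-1.0, 0.4, 0.0]
gripper_width: 0.0513
```

>>> jog_arm(
  steps=[
    {"angular": [0,0,0],"dp": [0,0,0],"fingers": 0},
    {"angular": [0,0,0],"dp": [0,0,0],"fingers": 0},
    {"angular": [0,0,0],"dp": [0,0,0],"fingers": 0},
    {"angular": [0,0,0],"dp": [0,0,0],"fingers": 0},
    {"angular": [0,0,0],"dp": [0,0,0],"fingers": 0},
    {"angular": [0,0,0],"dp": [0,0,0],"fingers": 0},
  ],
)

```text
time: 2.75
tool_pos: [0.5845, 0.0659, 0.2375]
orientation: [-0.0, 1.0, 0.0, 0.002]
wrist_force: [-1.7, 0.5, 6.4]
gripper_width: 0.0207
```

Run:
```python
from h import *
o,p,M=cur(); print(p.round(4),o['joint_positions'].round(3),o['gripper_width'],o['wrist_force'])
d=grab('side');cv2.imwrite('pics/s1.png',cv2.resize(d['image'][170:420,250:450],None,fx=2.4,fy=2.4))
```

```text
[0.5845 0.0659 0.2375] [ 0.14   0.472 -0.397  1.667  0.206  1.04  -1.892] 0.02068187678467898 [-1.69769902  0.48153744  6.39765114]
```

View pics/s1.png

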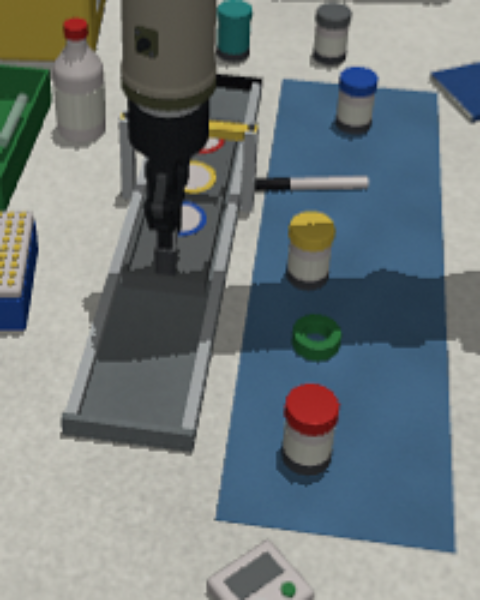

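The post is pinched (20.7 mm opening), with bar and carrier visible behind. Now I'll draw it back.

>>> jog_arm(
  steps=[
    {"angular": [0,0,0],"dp": [0,-0.01,0],"fingers": 0},
    {"angular": [0,0,0],"dp": [0,-0.025,0],"fingers": 0},
    {"angular": [0,0,0],"dp": [0,-0.043,0],"fingers": 0},
    {"angular": [0,0,0],"dp": [0.001,-0.061,0],"fingers": 0},
    {"angular": [0,0,0],"dp": [0.001,-0.079,0],"fingers": 0},
    {"angular": [0,0,0],"dp": [0.001,-0.097,0],"fingers": 0},
    {"angular": [0,0,0],"dp": [0.001,-0.115,0],"fingers": 0},
    {"angular": [0,0,0],"dp": [0.001,-0.133,0],"fingers": 0},
    {"angular": [0,0,0],"dp": [0.001,-0.148,0],"fingers": 0},
    {"angular": [0,0,0],"dp": [0.001,-0.16,0],"fingers": 0},
    {"angular": [0,0,0],"dp": [0.001,-0.168,0],"fingers": 0},
    {"angular": [0,0,0],"dp": [0.001,-0.168,0],"fingers": 0},
  ],
)

```text
time: 3.8
tool_pos: [0.5854, 0.2348, 0.2375]
orientation: [-0.0, 1.0, 0.001, 0.002]
wrist_force: [0.4, 1.1, 4.9]
gripper_width: 0.0207
```

>>> jog_arm(
  steps=[
    {"angular": [0,0,0],"dp": [0,-0.004,0],"fingers": 0},
    {"angular": [0,0,0],"dp": [0,-0.007,0],"fingers": 0},
    {"angular": [0,0,0],"dp": [0,-0.01,0],"fingers": 0},
    {"angular": [0,0,0],"dp": [0,-0.01,0],"fingers": 0},
  ],
)

```text
time: 4.13
tool_pos: [0.5861, 0.2424, 0.2375]
orientation: [0.001, 1.0, -0.001, 0.002]
wrist_force: [-0.2, -3.9, 7.0]
gripper_width: 0.0207
```

>>> jog_arm(
  steps=[
    {"angular": [0,0,0],"dp": [0,-0.002,0],"fingers": 0},
    {"angular": [0,0,0],"dp": [0,-0.004,0],"fingers": 0},
    {"angular": [0,0,0],"dp": [0,-0.004,0],"fingers": 0},
  ],
)

```text
time: 4.38
tool_pos: [0.5862, 0.246, 0.2375]
orientation: [0.001, 1.0, -0.001, 0.002]
wrist_force: [-0.1, -4.9, 7.2]
gripper_width: 0.0204
```

>>> jog_arm(
  steps=[
    {"angular": [0,0,0],"dp": [0,-0.002,0],"fingers": 0},
    {"angular": [0,0,0],"dp": [0,-0.004,0],"fingers": 0},
    {"angular": [0,0,0],"dp": [0,-0.004,0],"fingers": 0},
  ],
)

```text
time: 4.63
tool_pos: [0.5865, 0.2488, 0.2375]
orientation: [0.002, 1.0, -0.001, 0.002]
wrist_force: [-1.1, -9.2, 9.4]
gripper_width: 0.0205
```

>>> jog_arm(
  steps=[
    {"angular": [0,0,0],"dp": [0,-0.002,0],"fingers": 0},
    {"angular": [0,0,0],"dp": [0,-0.004,0],"fingers": 0},
    {"angular": [0,0,0],"dp": [0,-0.004,0],"fingers": 0},
  ],
)

```text
time: 4.88
tool_pos: [0.5867, 0.2502, 0.2376]
orientation: [0.004, 1.0, -0.003, 0.001]
wrist_force: [-5.4, -17.7, 17.1]
gripper_width: 0.0205
```

Run:
```python
from h import *
o,p,M=cur(); print(p.round(4),o['wrist_force'].round(1))
d=grab('top');cv2.imwrite('pics/t2.png',cv2.resize(d['image'][200:345,170:470],None,fx=2.6,fy=2.6,interpolation=cv2.INTER_CUBIC))
```

```text
[0.5867 0.2502 0.2376] [ -5.4 -17.7  17.1]
```

View pics/t2.png

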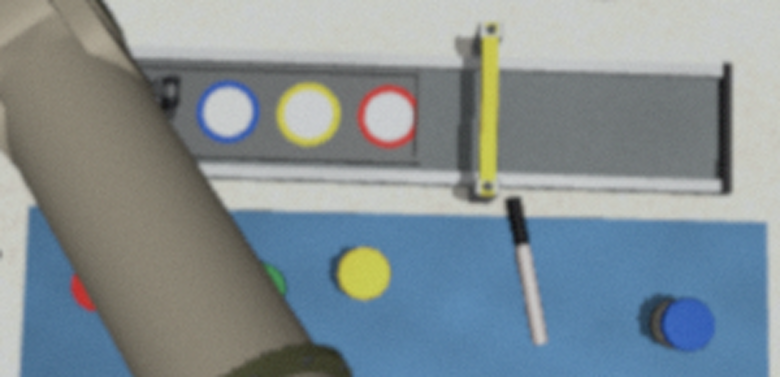

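The carrier is against the back stop (17.7 N reaction, no more travel). The rings sit at about (257.7,243.1), (288.8,244) and (319.4,244.8). Releasing and lifting.

>>> jog_arm(
  steps=[
    {"angular": [0,0,0],"dp": [0,0.006,0],"fingers": 0.45},
    {"angular": [0,0,0],"dp": [0,0.006,0],"fingers": 0.45},
    {"angular": [0,0,0],"dp": [0,0.006,0],"fingers": 0.45},
    {"angular": [0,0,0],"dp": [0,0.006,0],"fingers": 0.45},
    {"angular": [0,0,0],"dp": [0,0.006,-0.03],"fingers": 0.45},
    {"angular": [0,0,0],"dp": [0,0.006,-0.07],"fingers": 0.6},
    {"angular": [0,0,0],"dp": [0,0.006,-0.11],"fingers": 0.8},
    {"angular": [0,0,0],"dp": [0,0.006,-0.15],"fingers": 0.8},
    {"angular": [0,0,0],"dp": [0,0.006,-0.15],"fingers": 0.8},
  ],
)

```text
time: 5.68
tool_pos: [0.5854, 0.2515, 0.3951]
orientation: [-0.003, 1.0, 0.001, 0.006]
wrist_force: [0.5, 0.4, 1.4]
gripper_width: 0.0679
```

```bash
cat > kin.py <<'E'
from h import *
import itertools
from scipy.optimize import least_squares
o,p,M=cur();print(o['joint_positions'].tolist(),p.tolist(),o['wrist_force'].round(1))
Q=[[1.10813,.38416,.01643,1.37105,-.00629,1.38821,-.04649],[.48,.142,-.293,1.764,.043,1.241,-1.395],[.14,.472,-.397,1.667,.206,1.04,-1.892],o['joint_positions']]
P=[[.24320,-.57558,.40378],[.4762,-.1356,.3673],[.5845,.0659,.2375],p]
q0=[-8.627e-4,.980087,.198566,-2.05e-4]
Rs=[q2m(q0),q2m([0,1,0,0]),q2m([0,1,0,.002]),M]
def fk(q,L,s):
    T=R.identity();x=np.zeros(3)
    seq='zyzyzyz'
    for i in range(7):
        if i in(1,3,5): T=T*R.from_euler('y',q[i])
        else: T=T*R.from_euler('z',s[i//2]*q[i])
        if i==0: x=x+T.apply([L[4],0,L[0]])
        if i==2: x=x+T.apply([L[5],0,L[1]])
        if i==4: x=x+T.apply([L[6],0,L[2]])
        if i==6: x=x+T.apply([0,0,L[3]])
    return x,T
best=None
for s in itertools.product([1,-1],repeat=4):
  for off in (0,np.pi/2,np.pi,-np.pi/2):
    e=sum((fk(q,np.zeros(7),s)[1]*R.from_euler('z',off)*R.from_matrix(m).inv()).magnitude() for q,m in zip(Q,Rs))
    if best is None or e<best[0]: best=(e,s,off)
print(best)
f=lambda L:np.concatenate([1000*(fk(q,L,best[1])[0]-p) for q,p in zip(Q,P)]+[5*(L[4:]),3*(L[:4]-[.34,.4,.4,.12])])
l=least_squares(f,[.34,.4,.4,.12,0,0,0]);print(l.x.round(4),f(l.x)[:12].round(1))
E
python3 kin.py
python3 - <<'E'
from h import *
d=grab('top')
for u,v in((257.7,243.1),(288.8,244),(319.4,244.8)):print(onz(d,u,v,.016).round(4))
for c in('red','yellow','blue'):
    for a,ce,b in blobs(d['image'],c,(178,285,470,370)): print(c,a,ce.round(1),onz(d,*ce,.068).round(4))
d2=grab('side')
for c,b in(('red',(360,320,400,352)),('yellow',(365,250,395,280)),('blue',(385,190,412,215))):
    for a,ce,bb in blobs(d2['image'],c,b): print('side',c,a,ce.round(1),bb,onz(d2,*ce,.066).round(4))
E
```

```text
[-0.1407334879714374, 0.447364741747489, -0.45292906035026714, 1.3387467310255214, 0.194832365251246, 1.3847735983539853, -2.157333531214222] [0.5853706817653538, 0.25145878335189153, 0.3951131133617602] [0.5 0.4 1.4]
(0.0017914357380553127, (-1, -1, -1, -1), 1.5707963267948966)
[-1.000e-04  4.552e-01  4.343e-01 -5.850e-02  6.790e-02 -4.000e-02
  1.550e-02] [30.4 13.  -3.2  1.8 10.8 -7.8  1.5  1.1 11.3  0.3 -0.8 -0.3]
[0.5877 0.1552 0.016 ]
[0.5872 0.081  0.016 ]
[0.5869 0.0079 0.016 ]
yellow 259 [309.2 304.6] [0.4432 0.0287 0.068 ]
blue 285 [434.  324.2] [ 0.4054 -0.2539  0.068 ]
side red 358 [379.9 340.2] [370 330  22  22] [0.4277 0.2623 0.066 ]
side yellow 233 [379.5 266. ] [371 259  18  15] [0.443  0.0313 0.066 ]
side blue 149 [399.  203.7] [391 198  16  12] [ 0.4047 -0.2503  0.066 ]
```

```bash
cat >> h.py <<'E'
def tcp(grasp,yaw,tilt,back=0):
    M=down(yaw,tilt);return np.array(grasp)-M[:,2]*(.1547+back),M
def go(grasp,yaw,tilt,back=0):
    o,p,M=cur();t,N=tcp(grasp,yaw,tilt,back);print('tcp',t.round(3),plan(p,M,t,N));return o
E
python3 - <<'E'
from h import *
go([.428,.26,.045],31,50,.09)
E
```

```text
tcp [0.589 0.357 0.202] ([0.0033, -0.1055, 0.1857], [-0.0376, -0.1362, -0.0803])
```

>>> jog_arm(
  steps=[
    {"angular": [-0.0376,-0.1362,-0.0803],"dp": [0.003,-0.106,0.05],"fingers": 0.95},
    {"angular": [-0.0376,-0.1362,-0.0803],"dp": [0.003,-0.106,0.05],"fingers": 0.95},
    {"angular": [-0.0376,-0.1362,-0.0803],"dp": [0.003,-0.106,0.05],"fingers": 0.95},
    {"angular": [-0.0376,-0.1362,-0.0803],"dp": [0.003,-0.106,0.05],"fingers": 0.95},
    {"angular": [-0.0376,-0.1362,-0.0803],"dp": [0.003,-0.106,0.186],"fingers": 0.95},
    {"angular": [-0.0376,-0.1362,-0.0803],"dp": [0.003,-0.106,0.186],"fingers": 0.95},
    {"angular": [-0.0376,-0.1362,-0.0803],"dp": [0.003,-0.106,0.186],"fingers": 0.95},
    {"angular": [-0.0376,-0.1362,-0.0803],"dp": [0.003,-0.106,0.186],"fingers": 0.95},
    {"angular": [-0.0376,-0.1362,-0.0803],"dp": [0.003,-0.106,0.186],"fingers": 0.95},
    {"angular": [-0.0376,-0.1362,-0.0803],"dp": [0.003,-0.106,0.186],"fingers": 0.95},
    {"angular": [-0.0376,-0.1362,-0.0803],"dp": [0.003,-0.106,0.186],"fingers": 0.95},
    {"angular": [-0.0376,-0.1362,-0.0803],"dp": [0.003,-0.106,0.186],"fingers": 0.95},
  ],
)

```text
time: 6.78
tool_pos: [0.5785, 0.351, 0.1932]
orientation: [0.114, 0.874, 0.242, -0.405]
wrist_force: [-0.2, 0.0, 0.2]
gripper_width: 0.0813
```

Run:
```python
from h import *
o=go([.428,.26,.045],31,50,.09);print(o['joint_positions'].round(5).tolist(),o['tool_pos'].round(5).tolist(),o['orientation'].round(5).tolist(),o['wrist_force'].round(1))
d=grab('top');
for a,ce,b in blobs(d['image'],'red',(170,285,260,370),10): print(a,ce.round(1),onz(d,*ce,.068).round(4))
d=grab('side');cv2.imwrite('pics/s3.png',cv2.resize(d['image'][150:450,230:450],None,fx=2.2,fy=2))
```

```text
tcp [0.589 0.357 0.202] ([0.0005, 0.0005, -0.0147], [0.0003, -0.0005, -0.0003])
[-0.62529, 1.03104, 0.0918, 0.92921, -0.08701, 2.05387, -1.57664] [0.57855, 0.35098, 0.19322] [0.11375, 0.87411, 0.24201, -0.40549] [-0.2  0.   0.2]
297 [207.9 308.9] [0.4285 0.2576 0.068 ]
```

View pics/s3.png

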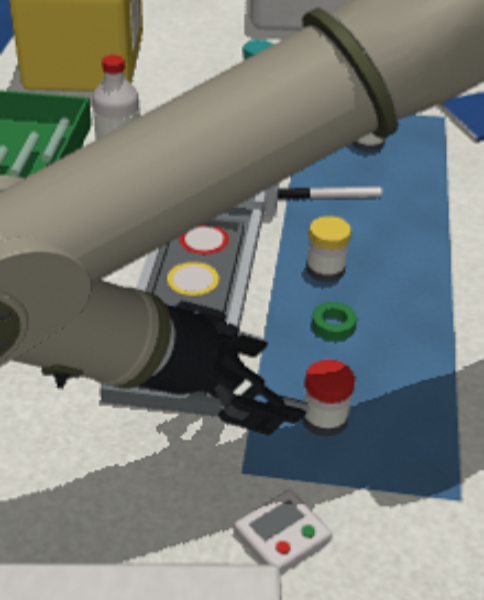

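The side view shows the open gripper just behind the red pot at about (325,395) in the crop. Joint 6 is at its limit, so I'll fit a kinematic model before choosing the tilt.

```bash
cat > kin.py <<'E'
from h import *
from scipy.optimize import least_squares
import json,os
D=[([1.10813,.38416,.01643,1.37105,-.00629,1.38821,-.04649],[.24320,-.57558,.40378]),([.48,.142,-.293,1.764,.043,1.241,-1.395],[.4762,-.1356,.3673]),([.14,.472,-.397,1.667,.206,1.04,-1.892],[.5845,.0659,.2375]),([-0.140733,.447365,-.452929,1.338747,.194832,1.384774,-2.157334],[.58537,.25146,.39511]),([-0.62529,1.03104,.0918,.92921,-.08701,2.05387,-1.57664],[.57855,.35098,.19322])]
if os.path.exists('data.json'): D+=json.load(open('data.json'))
def fk(q,L):
    T=R.identity();x=np.zeros(3);L=np.asarray(L)
    for i in range(7):
        T=T*R.from_euler('y' if i%2 else 'z',q[i] if i%2 else -q[i])
        if i==0: x=x+T.apply([L[4],L[8],L[0]])
        if i==2: x=x+T.apply([L[5],L[9],L[1]])
        if i==3: x=x+T.apply([L[10],0,0])
        if i==4: x=x+T.apply([L[6],L[7],L[2]])
        if i==5: x=x+T.apply([L[11],0,0])
        if i==6: x=x+T.apply([0,0,L[3]])
    return x,(T*R.from_euler('z',np.pi/2)).as_matrix()
f=lambda L:np.concatenate([1000*(fk(q,L)[0]-p) for q,p in D]+[3*(L[4:]),3*(L[:4]-[.34,.4,.4,.12])])
L=least_squares(f,[.34,.4,.4,.12]+[0]*8).x
lo=np.array([-2.95,-.25,-1.52,.18,-1.44,.02,-3.01])+.02;hi=np.array([2.95,2.06,1.56,2.33,4.58,2.06,3.01])-.02
def ik(p,M,q0,w=.02):
    g=lambda q:np.concatenate([100*(fk(q,L)[0]-p),20*R.from_matrix(fk(q,L)[1].T@M).as_rotvec(),w*(q-q0)])
    s=least_squares(g,np.clip(q0,lo,hi),bounds=(lo-1e-6,hi+1e-6));x,N=fk(s.x,L)
    return s.x,1000*np.linalg.norm(x-p),np.degrees(R.from_matrix(N.T@M).magnitude())
if __name__=='__main__':
    print(L.round(4),f(L)[:3*len(D)].round(1))
E
python3 kin.py
python3 - <<'E'
from kin import *
q0=np.array(D[-1][0])
for t in(35,40,45,50):
    for g,y in(([.428,.259,.045],31),([.443,.03,.045],4),([.405,-.252,.045],-32),([.587,.155,.061],0),([.587,.008,.061],0)):
        for b in (0,.09):
            p,M=tcp(g,y,t,b);q,e,a=ik(p,M,q0);print(t,g,b,q.round(2),round(e,1),round(a,1))
E
```

```text
[ 2.521e-01  4.556e-01  4.611e-01  1.859e-01  3.000e-04 -2.000e-04
  1.000e-04 -4.000e-04 -1.790e-02 -1.350e-02  4.000e-04 -2.000e-04] [ 0.   0.   0.  -0.  -0.1  0.  -0.   0.  -0.   0.  -0.   0.  -0.   0.
 -0. ]
35 [0.428, 0.259, 0.045] 0 [-0.64  0.76  0.08  1.41 -0.07  1.58 -1.58] 0.0 0.0
35 [0.428, 0.259, 0.045] 0.09 [-0.64  0.78  0.09  1.19 -0.07  1.79 -1.58] 0.0 0.0
35 [0.443, 0.03, 0.045] 0 [-0.32  0.67  0.28  1.6  -0.16  1.51 -1.49] 0.0 0.0
35 [0.443, 0.03, 0.045] 0.09 [-0.3   0.68  0.28  1.4  -0.15  1.7  -1.5 ] 0.0 0.0
35 [0.405, -0.252, 0.045] 0 [ 0.18  0.77  0.5   1.5  -0.28  1.57 -1.38] 0.0 0.0
35 [0.405, -0.252, 0.045] 0.09 [ 0.23  0.78  0.48  1.29 -0.26  1.76 -1.41] 0.0 0.0
35 [0.587, 0.155, 0.061] 0 [-0.33  0.96  0.2   1.02 -0.26  1.78 -1.71] 0.0 0.0
35 [0.587, 0.155, 0.061] 0.09 [-0.28  1.04  0.17  0.7  -0.25  2.02 -1.76] 0.0 0.0
35 [0.587, 0.008, 0.061] 0 [-0.18  0.93  0.25  1.09 -0.18  1.76 -1.51] 0.0 0.0
35 [0.587, 0.008, 0.061] 0.09 [-0.13  1.    0.22  0.78 -0.17  1.99 -1.54] 0.0 0.0
40 [0.428, 0.259, 0.045] 0 [-0.64  0.83  0.08  1.34 -0.07  1.68 -1.57] 0.0 0.0
40 [
[... 1637 characters left out ...]
 [-0.62  1.03  0.09  0.91 -0.09  2.04 -1.58] 4.1 2.4
50 [0.443, 0.03, 0.045] 0 [-0.27  0.87  0.25  1.4  -0.15  1.77 -1.48] 0.0 0.0
50 [0.443, 0.03, 0.045] 0.09 [-0.24  0.93  0.24  1.13 -0.15  1.98 -1.5 ] 0.0 0.0
50 [0.405, -0.252, 0.045] 0 [ 0.26  0.96  0.43  1.29 -0.26  1.84 -1.39] 0.0 0.0
50 [0.405, -0.252, 0.045] 0.09 [ 0.48  0.99  0.09  0.98 -0.08  2.04 -1.57] 0.2 0.1
50 [0.587, 0.155, 0.061] 0 [-0.17  1.16 -0.14  0.75 -0.1   2.04 -1.86] 4.7 2.5
50 [0.587, 0.155, 0.061] 0.09 [-0.17  1.17 -0.1   0.56 -0.13  2.04 -1.86] 25.9 12.7
50 [0.587, 0.008, 0.061] 0 [-0.08  1.12  0.08  0.82 -0.09  2.04 -1.59] 3.3 1.8
50 [0.587, 0.008, 0.061] 0.09 [-0.08  1.14  0.11  0.63 -0.12  2.04 -1.59] 23.7 12.1
```

Run:
```python
from kin import *
q0=np.array(D[-1][0])
rows=[]
for rr in np.arange(.5,1.0,.05):
    for z in np.arange(.4,1.0,.05):
        M=down(0,-97);q,e,a=ik(np.array([rr,0,z]),M,np.array([0,.6,0,1.0,0,.4,-1.57]))
        if e<.5 and a<.3: rows.append((round(rr,2),round(z,2),q.round(2).tolist(),round(min((q-lo).min(),(hi-q).min()),2)))
rows.sort(key=lambda t:abs(t[0]-.55)+abs(t[1]-.3));[print(x) for x in rows[:15]]
```

```text
(np.float64(0.55), np.float64(0.8), [0.33, -0.19, -0.33, 1.59, 0.04, 0.05, -1.67], np.float64(0.01))
(np.float64(0.6), np.float64(0.8), [0.52, -0.08, -0.54, 1.48, 0.62, 0.04, -2.23], np.float64(-0.0))
(np.float64(0.55), np.float64(0.85), [0.22, -0.17, -0.25, 1.46, 0.17, 0.16, -1.77], np.float64(0.06))
(np.float64(0.6), np.float64(0.85), [0.14, -0.06, -0.2, 1.37, 0.4, 0.15, -1.97], np.float64(0.11))
(np.float64(0.65), np.float64(0.8), [-0.12, 0.02, 0.05, 1.4, 1.15, 0.07, -2.72], np.float64(0.03))
(np.float64(0.55), np.float64(0.9), [0.11, -0.13, -0.16, 1.32, 0.2, 0.27, -1.78], np.float64(0.1))
(np.float64(0.55), np.float64(0.95), [0.03, -0.08, -0.11, 1.15, 0.19, 0.39, -1.75], np.float64(0.15))
(np.float64(0.7), np.float64(0.8), [-0.4, 0.13, 0.39, 1.29, 0.39, 0.04, -2.0], np.float64(-0.0))
(np.float64(0.9), np.float64(0.6), [0.55, 0.98, -1.43, 1.04, 2.49, 0.5, -2.99], np.float64(-0.0))
(np.float64(0.95), np.float64(0.55), [0.47, 1.1, -1.43, 0.92, 2.6, 0.46, -2.99], np.float64(-0.0))
(np.float64(0.6), np.float64(0.9), [0.01, -0.03, -0.08, 1.22, 0.28, 0.27, -1.84], np.float64(0.2))
(np.float64(0.65), np.float64(0.85), [-0.12, 0.04, 0.06, 1.27, 0.43, 0.16, -1.99], np.float64(0.12))
(np.float64(0.6), np.float64(0.95), [-0.04, 0.02, -0.04, 1.05, 0.21, 0.38, -1.75], np.float64(0.25))
(np.float64(0.5), np.float64(0.95), [0.08, -0.19, -0.13, 1.24, 0.13, 0.4, -1.71], np.float64(0.04))
(np.float64(0.7), np.float64(0.85), [-0.22, 0.15, 0.19, 1.15, 0.21, 0.16, -1.8], np.float64(0.12))
```

Run:
```python
from h import *
go([.428,.2595,.045],31,40,.07);go([.428,.2595,.045],31,40,0)
```

```text
tcp [0.552 0.334 0.217] ([-0.0383, 0.0008, 0.0093], [0.0, 0.027, -0.0001])
tcp [0.513 0.311 0.164] ([-0.0265, 0.0008, 0.0783], [0.0, 0.027, -0.0001])
```

>>> jog_arm(
  steps=[
    {"angular": [0,0.027,0],"dp": [-0.038,0.001,0.009],"fingers": 0.95},
    {"angular": [0,0.027,0],"dp": [-0.038,0.001,0.009],"fingers": 0.95},
    {"angular": [0,0.027,0],"dp": [-0.038,0.001,0.009],"fingers": 0.95},
    {"angular": [0,0.027,0],"dp": [-0.038,0.001,0.009],"fingers": 0.95},
  ],
)

```text
time: 7.22
tool_pos: [0.5528, 0.3336, 0.2193]
orientation: [0.09, 0.906, 0.251, -0.329]
wrist_force: [0.6, -0.2, 0.3]
gripper_width: 0.081
```

Run:
```python
from h import *
go([.428,.2595,.045],31,40,.07);go([.428,.2595,.045],31,40,0)
```

```text
tcp [0.552 0.334 0.217] ([0.0009, -0.0008, 0.0022], [-0.0003, -0.0003, 0.0001])
tcp [0.513 0.311 0.164] ([0.0007, -0.0006, 0.0722], [-0.0003, -0.0003, 0.0001])
```

>>> jog_arm(
  steps=[
    {"angular": [0,0,0],"dp": [0,0,0.025],"fingers": 0.95},
    {"angular": [0,0,0],"dp": [0,0,0.05],"fingers": 0.95},
    {"angular": [0,0,0],"dp": [0,0,0.071],"fingers": 0.95},
    {"angular": [0,0,0],"dp": [0,0,0.071],"fingers": 0.95},
    {"angular": [0,0,0],"dp": [0,0,0.071],"fingers": 0.7},
    {"angular": [0,0,0],"dp": [0,0,0.071],"fingers": 0.3},
    {"angular": [0,0,0],"dp": [0,0,0.071],"fingers": 0.3},
    {"angular": [0,0,0],"dp": [0,0,0.071],"fingers": 0.3},
    {"angular": [0,0,0],"dp": [0,0,0.071],"fingers": 0.3},
    {"angular": [0,0,0],"dp": [0,0,0.071],"fingers": 0.3},
    {"angular": [0,0,0],"dp": [0,0,0.071],"fingers": 0.3},
    {"angular": [0,0,0],"dp": [0,0,0.071],"fingers": 0.3},
  ],
)

```text
time: 8.22
tool_pos: [0.5152, 0.3109, 0.1662]
orientation: [0.09, 0.907, 0.251, -0.327]
wrist_force: [2.6, 1.0, 5.7]
gripper_width: 0.0444
```

Run:
```python
from h import *
o,p,M=cur();print(p.round(4),(p+M[:,2]*.1547).round(4),o['gripper_width'],o['wrist_force'].round(1),np.degrees(np.arccos(-M[2,2])))
d=grab('side');cv2.imwrite('pics/s4.png',cv2.resize(d['image'][230:430,270:470],None,fx=2.5,fy=2.5))
for pp in([.6*np.cos(.54),.6*np.sin(.54),.95],):
    print(plan(p,M,[p[0],p[1],p[2]+.12],M),plan(p,M,pp,down(31,-97)))
```

```text
[0.5152 0.3109 0.1662] [0.4304 0.2602 0.0471] 0.044351728423701386 [2.6 1.  5.7] 39.65762296217314
([-0.0766, -0.0001, -0.0924], [0.0, 0.0, 0.0]) ([-0.5016, 0.0012, -0.6024], [-0.0, 0.3796, -0.0003])
```

View pics/s4.png

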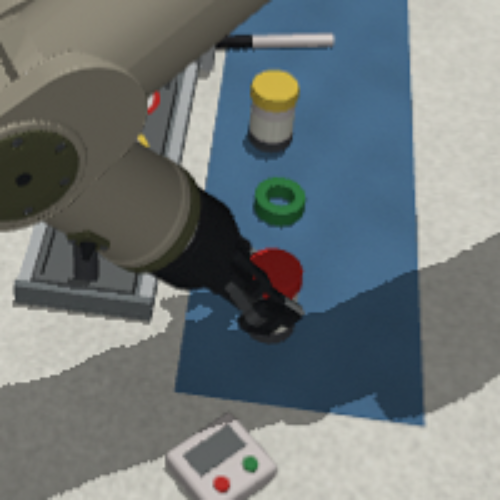

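Red is gripped (44.4 mm); the crop shows the fingers around the jar below the cap. Lift and invert.

>>> jog_arm(
  steps=[
    {"angular": [0,0,0],"dp": [-0.025,0,-0.03],"fingers": 0.3},
    {"angular": [0,0,0],"dp": [-0.05,0,-0.06],"fingers": 0.3},
    {"angular": [0,0.38,0],"dp": [-0.5,0.001,-0.602],"fingers": 0.3},
    {"angular": [0,0.38,0],"dp": [-0.5,0.001,-0.602],"fingers": 0.3},
    {"angular": [0,0.38,0],"dp": [-0.5,0.001,-0.602],"fingers": 0.3},
    {"angular": [0,0.38,0],"dp": [-0.5,0.001,-0.602],"fingers": 0.3},
    {"angular": [0,0.38,0],"dp": [-0.5,0.001,-0.602],"fingers": 0.3},
    {"angular": [0,0.38,0],"dp": [-0.5,0.001,-0.602],"fingers": 0.3},
    {"angular": [0,0.38,0],"dp": [-0.5,0.001,-0.602],"fingers": 0.3},
    {"angular": [0,0.38,0],"dp": [-0.5,0.001,-0.602],"fingers": 0.3},
    {"angular": [0,0.38,0],"dp": [-0.5,0.001,-0.602],"fingers": 0.3},
    {"angular": [0,0.38,0],"dp": [-0.5,0.001,-0.602],"fingers": 0.3},
  ],
)

```text
time: 9.27
tool_pos: [0.5148, 0.3094, 0.6628]
orientation: [-0.074, 0.926, 0.256, 0.267]
wrist_force: [1.5, 1.5, -1.5]
gripper_width: 0.0446
```

```bash
cat >> h.py <<'E'
def inv(az=31):
    o,p,M=cur();a=np.radians(az);print(o['joint_positions'].round(2),o['gripper_width'].round(4),'tilt',np.degrees(np.arctan2(np.hypot(M[0,2],M[1,2]),-M[2,2])),plan(p,M,[.6*np.cos(a),.6*np.sin(a),.95],down(az,-97)))
E
python3 -c "
from h import *
inv()"
```

```text
Traceback (most recent call last):
  File "h.py", line 42, in inv
    o,p,M=cur();a=np.radians(az);print(o['joint_positions'].round(2),o['gripper_width'].round(4),'tilt',np.degrees(np.arctan2(np.hypot(M[0,2],M[1,2]),-M[2,2])),plan(p,M,[.6*np.cos(a),.6*np.sin(a),.95],down(az,-97)))
                                                                     ^^^^^^^^^^^^^^^^^^^^^^^^
AttributeError: 'float' object has no attribute 'round'
```

```bash
sed -i "s/o\['gripper_width'\].round(4)/round(o['gripper_width'],4)/" h.py
python3 -c "
from h import *
inv()"
```

```text
[-0.68  0.12  0.09  1.2   0.02  1.26 -1.63] 0.0446 tilt 32.18945995494912 ([0.1524, -0.0002, -0.2434], [0.0001, 0.18, -0.0002])
```

>>> jog_arm(
  steps=[
    {"angular": [0,0.18,0],"dp": [0.152,0,-0.243],"fingers": 0.3},
    {"angular": [0,0.18,0],"dp": [0.152,0,-0.243],"fingers": 0.3},
    {"angular": [0,0.18,0],"dp": [0.152,0,-0.243],"fingers": 0.3},
    {"angular": [0,0.18,0],"dp": [0.152,0,-0.243],"fingers": 0.3},
    {"angular": [0,0.18,0],"dp": [0.152,0,-0.243],"fingers": 0.3},
    {"angular": [0,0.18,0],"dp": [0.152,0,-0.243],"fingers": 0.3},
    {"angular": [0,0.18,0],"dp": [0.152,0,-0.243],"fingers": 0.3},
    {"angular": [0,0.18,0],"dp": [0.152,0,-0.243],"fingers": 0.3},
    {"angular": [0,0.18,0],"dp": [0.152,0,-0.243],"fingers": 0.3},
    {"angular": [0,0.18,0],"dp": [0.152,0,-0.243],"fingers": 0.3},
    {"angular": [0,0.18,0],"dp": [0.152,0,-0.243],"fingers": 0.3},
    {"angular": [0,0.18,0],"dp": [0.152,0,-0.243],"fingers": 0.3},
  ],
)

```text
time: 10.27
tool_pos: [0.517, 0.3106, 0.9453]
orientation: [-0.199, 0.644, 0.178, 0.717]
wrist_force: [-1.1, 0.2, -0.3]
gripper_width: 0.045
```

```bash
python3 -c "
from h import *
inv()
d=grab('side','s5.png')"
```

```text
[-0.71  0.02  0.1   1.06  0.2   0.39 -1.75] 0.045 tilt 96.21233752127738 ([0.005, -0.0, -0.0026], [0.0003, 0.0022, -0.0001])
```

View pics/s5.png

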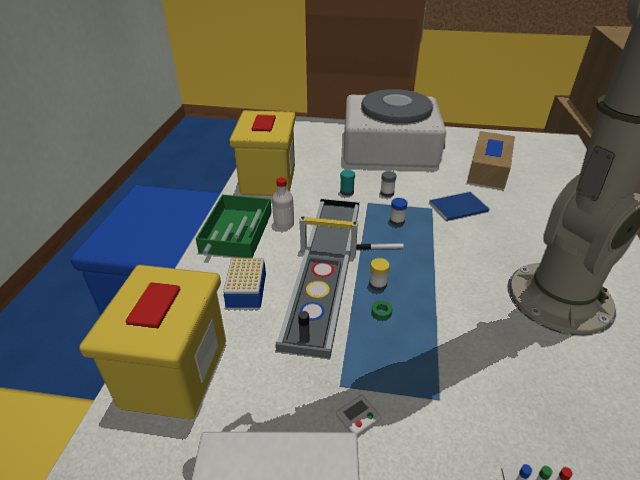

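The red pot is out of view up high. The opening is still 45 mm and the computed pot tilt is ≈136°. The carrier is parked and the other pots are unmoved. Holding over 3 s.

>>> jog_arm(
  steps=[
    {"angular": [0,0,0],"dp": [0,0,0],"fingers": 0.3},
    {"angular": [0,0,0],"dp": [0,0,0],"fingers": 0.3},
    {"angular": [0,0,0],"dp": [0,0,0],"fingers": 0.3},
    {"angular": [0,0,0],"dp": [0,0,0],"fingers": 0.3},
    {"angular": [0,0,0],"dp": [0,0,0],"fingers": 0.3},
    {"angular": [0,0,0],"dp": [0,0,0],"fingers": 0.3},
    {"angular": [0,0,0],"dp": [0,0,0],"fingers": 0.3},
    {"angular": [0,0,0],"dp": [0,0,0],"fingers": 0.3},
    {"angular": [0,0,0],"dp": [0,0,0],"fingers": 0.3},
    {"angular": [0,0,0],"dp": [0,0,0],"fingers": 0.3},
    {"angular": [0,0,0],"dp": [0,0,0],"fingers": 0.3},
    {"angular": [0,0,0],"dp": [0,0,0],"fingers": 0.3},
  ],
)

```text
time: 11.32
tool_pos: [0.517, 0.3107, 0.9456]
orientation: [-0.199, 0.642, 0.177, 0.719]
wrist_force: [-0.7, -0.5, -0.6]
gripper_width: 0.0446
```

>>> jog_arm(
  steps=[
    {"angular": [0,0,0],"dp": [0,0,0],"fingers": 0.3},
    {"angular": [0,0,0],"dp": [0,0,0],"fingers": 0.3},
    {"angular": [0,0,0],"dp": [0,0,0],"fingers": 0.3},
    {"angular": [0,0,0],"dp": [0,0,0],"fingers": 0.3},
    {"angular": [0,0,0],"dp": [0,0,0],"fingers": 0.3},
    {"angular": [0,0,0],"dp": [0,0,0],"fingers": 0.3},
    {"angular": [0,0,0],"dp": [0,0,0],"fingers": 0.3},
    {"angular": [0,0,0],"dp": [0,0,0],"fingers": 0.3},
    {"angular": [0,0,0],"dp": [0,0,0],"fingers": 0.3},
    {"angular": [0,0,0],"dp": [0,0,0],"fingers": 0.3},
    {"angular": [0,0,0],"dp": [0,0,0],"fingers": 0.3},
    {"angular": [0,0,0],"dp": [0,0,0],"fingers": 0.3},
  ],
)

```text
time: 12.32
tool_pos: [0.517, 0.3107, 0.9455]
orientation: [-0.199, 0.642, 0.177, 0.719]
wrist_force: [-0.4, -0.6, -0.3]
gripper_width: 0.0446
```

>>> jog_arm(
  steps=[
    {"angular": [0,0,0],"dp": [0,0,0],"fingers": 0.3},
    {"angular": [0,0,0],"dp": [0,0,0],"fingers": 0.3},
    {"angular": [0,0,0],"dp": [0,0,0],"fingers": 0.3},
    {"angular": [0,0,0],"dp": [0,0,0],"fingers": 0.3},
    {"angular": [0,0,0],"dp": [0,0,0],"fingers": 0.3},
    {"angular": [0,0,0],"dp": [0,0,0],"fingers": 0.3},
    {"angular": [0,0,0],"dp": [0,0,0],"fingers": 0.3},
    {"angular": [0,0,0],"dp": [0,0,0],"fingers": 0.3},
    {"angular": [0,0,0],"dp": [0,0,0],"fingers": 0.3},
    {"angular": [0,0,0],"dp": [0,0,0],"fingers": 0.3},
    {"angular": [0,0,0],"dp": [0,0,0],"fingers": 0.3},
    {"angular": [0,0,0],"dp": [0,0,0],"fingers": 0.3},
  ],
)

```text
time: 13.32
tool_pos: [0.517, 0.3107, 0.9455]
orientation: [-0.199, 0.642, 0.177, 0.719]
wrist_force: [0.2, 0.4, -1.5]
gripper_width: 0.0447
```

>>> jog_arm(
  steps=[
    {"angular": [0,0,0],"dp": [0,0,0],"fingers": 0.3},
    {"angular": [0,0,0],"dp": [0,0,0],"fingers": 0.3},
    {"angular": [0,0,0],"dp": [0,0,0],"fingers": 0.3},
    {"angular": [0,0,0],"dp": [0,0,0],"fingers": 0.3},
    {"angular": [0,0,0],"dp": [0,0,0],"fingers": 0.3},
  ],
)

```text
time: 13.73
tool_pos: [0.517, 0.3107, 0.9455]
orientation: [-0.199, 0.642, 0.177, 0.719]
wrist_force: [-0.4, 0.2, -0.7]
gripper_width: 0.0445
```

Run:
```python
from kin import *
o,p,M=cur();print(p.round(3),o['gripper_width'])
# hover over red spot parked; pot underside .09 => grasp z .047+.09
off=np.array([.4304-.428,.2602-.2595,0])
for yaw,az in((0,0),(0.8,0)):
    t,N=tcp([.587,.008,.047+.10],yaw,39.66);print(t.round(4),plan(p,M,t,N),[x.round(2) if hasattr(x,'round') else x for x in ik(t,N,o['joint_positions'])])
```

```text
[0.517 0.311 0.946] 0.044488114967090625
[0.6857 0.008  0.2661] ([-0.6736, 0.3468, -0.0881], [-0.0522, -0.3669, 0.0962]) [array([-0.1 ,  0.91,  0.11,  0.94, -0.1 ,  1.99, -1.58]), np.float64(0.0), np.float64(0.0)]
[0.6857 0.0094 0.2661] ([-0.6737, 0.3456, -0.0874], [-0.0509, -0.3675, 0.0937]) [array([-0.11,  0.91,  0.11,  0.94, -0.09,  1.99, -1.57]), np.float64(0.0), np.float64(0.0)]
```

Run:
```python
from h import *
o,p,M=cur();print(plan(p,M,[.53,.30,.45],down(31,39.66)))
```

```text
([-0.493, 0.0162, -0.0507], [-0.0, -0.3783, -0.0002])
```

>>> jog_arm(
  steps=[
    {"angular": [0,-0.378,0],"dp": [-0.493,0.016,-0.051],"fingers": 0.3},
    {"angular": [0,-0.378,0],"dp": [-0.493,0.016,-0.051],"fingers": 0.3},
    {"angular": [0,-0.378,0],"dp": [-0.493,0.016,-0.051],"fingers": 0.3},
    {"angular": [0,-0.378,0],"dp": [-0.493,0.016,-0.051],"fingers": 0.3},
    {"angular": [0,-0.378,0],"dp": [-0.493,0.016,-0.051],"fingers": 0.3},
    {"angular": [0,-0.378,0],"dp": [-0.493,0.016,-0.051],"fingers": 0.3},
    {"angular": [0,-0.378,0],"dp": [-0.493,0.016,-0.051],"fingers": 0.3},
    {"angular": [0,-0.378,0],"dp": [-0.493,0.016,-0.051],"fingers": 0.3},
    {"angular": [0,-0.378,0],"dp": [-0.493,0.016,-0.051],"fingers": 0.3},
    {"angular": [0,-0.378,0],"dp": [-0.493,0.016,-0.051],"fingers": 0.3},
    {"angular": [0,-0.378,0],"dp": [-0.493,0.016,-0.051],"fingers": 0.3},
    {"angular": [0,-0.378,0],"dp": [-0.493,0.016,-0.051],"fingers": 0.3},
  ],
)

```text
time: 14.73
tool_pos: [0.5294, 0.2998, 0.4481]
orientation: [-0.024, 0.96, 0.266, 0.086]
wrist_force: [1.7, 0.2, -1.6]
gripper_width: 0.0446
```

>>> jog_arm(
  steps=[
    {"angular": [0,-0.139,0],"dp": [0,0,0],"fingers": 0.3},
    {"angular": [0,-0.139,0],"dp": [0,0,0],"fingers": 0.3},
    {"angular": [0,-0.139,0],"dp": [0,0,0],"fingers": 0.3},
    {"angular": [0,-0.139,0],"dp": [0,0,0],"fingers": 0.3},
    {"angular": [0,-0.139,0],"dp": [0,0,0],"fingers": 0.3},
    {"angular": [0,-0.139,0],"dp": [0,0,0],"fingers": 0.3},
    {"angular": [0,-0.139,0],"dp": [0,0,0],"fingers": 0.3},
    {"angular": [0,-0.139,0],"dp": [0,0,0],"fingers": 0.3},
  ],
)

```text
time: 15.4
tool_pos: [0.5052, 0.2896, 0.4597]
orientation: [0.073, 0.928, 0.254, -0.263]
wrist_force: [0.3, 0.1, 0.1]
gripper_width: 0.0446
```

Run:
```python
from h import *
o,p,M=cur();print(o['joint_positions'].round(2),o['gripper_width']);go([.587,.008,.147],0,39.66)
```

```text
[-0.86  0.53  0.49  1.16 -0.17  2.05 -1.44] 0.04459480174960197
tcp [0.686 0.008 0.266] ([0.1117, 0.3339, 0.1594], [0.05, -0.0219, 0.0692])
```

>>> jog_arm(
  steps=[
    {"angular": [0.05,-0.022,0.069],"dp": [0.112,0.334,0.159],"fingers": 0.3},
    {"angular": [0.05,-0.022,0.069],"dp": [0.112,0.334,0.159],"fingers": 0.3},
    {"angular": [0.05,-0.022,0.069],"dp": [0.112,0.334,0.159],"fingers": 0.3},
    {"angular": [0.05,-0.022,0.069],"dp": [0.112,0.334,0.159],"fingers": 0.3},
    {"angular": [0.05,-0.022,0.069],"dp": [0.112,0.334,0.159],"fingers": 0.3},
    {"angular": [0.05,-0.022,0.069],"dp": [0.112,0.334,0.159],"fingers": 0.3},
    {"angular": [0.05,-0.022,0.069],"dp": [0.112,0.334,0.159],"fingers": 0.3},
    {"angular": [0.05,-0.022,0.069],"dp": [0.112,0.334,0.159],"fingers": 0.3},
    {"angular": [0.05,-0.022,0.069],"dp": [0.112,0.334,0.159],"fingers": 0.3},
    {"angular": [0.05,-0.022,0.069],"dp": [0.112,0.334,0.159],"fingers": 0.3},
    {"angular": [0.05,-0.022,0.069],"dp": [0.112,0.334,0.159],"fingers": 0.3},
    {"angular": [0.05,-0.022,0.069],"dp": [0.112,0.334,0.159],"fingers": 0.3},
  ],
)

```text
time: 16.4
tool_pos: [0.6851, 0.0059, 0.2654]
orientation: [0.0, 0.94, -0.001, -0.341]
wrist_force: [-1.0, 0.0, -1.1]
gripper_width: 0.0449
```

Run:
```python
from h import *
o,p,M=cur();print(o['joint_positions'].round(2),o['gripper_width']);go([.587,.008,.147],0,39.66);go([.587,.008,.064],0,39.66)
d=grab('side');im=d['image'];cv2.imwrite('pics/s6.png',cv2.resize(im[150:400,230:430],None,fx=2.4,fy=2.4))
```

```text
[-0.28  0.95  0.51  0.95 -0.32  2.01 -1.42] 0.04491718957168959
tcp [0.686 0.008 0.266] ([0.0001, -0.0021, -0.0009], [0.0, 0.0006, -0.0004])
tcp [0.686 0.008 0.183] ([0.0533, -0.0022, 0.0628], [0.0, 0.0006, -0.0004])
```

View pics/s6.png

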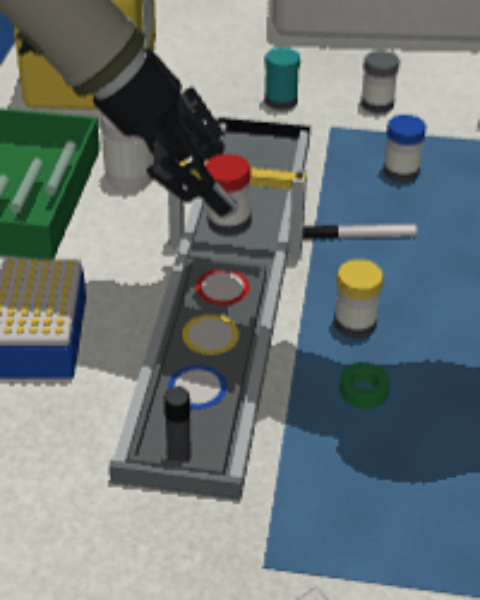

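The red pot is held upright above the lane at about (228,190) in the crop, over the red ring. Lowering and releasing.

>>> jog_arm(
  steps=[
    {"angular": [0,0,0],"dp": [0.015,-0.002,0.017],"fingers": 0.3},
    {"angular": [0,0,0],"dp": [0.03,-0.002,0.035],"fingers": 0.3},
    {"angular": [0,0,0],"dp": [0.045,-0.002,0.053],"fingers": 0.3},
    {"angular": [0,0,0],"dp": [0.053,-0.002,0.062],"fingers": 0.3},
    {"angular": [0,0,0],"dp": [0.053,-0.002,0.062],"fingers": 0.3},
    {"angular": [0,0,0],"dp": [0.053,-0.002,0.062],"fingers": 0.3},
  ],
)

```text
time: 16.95
tool_pos: [0.6859, 0.0097, 0.1859]
orientation: [0.001, 0.94, 0.0, -0.34]
wrist_force: [-0.3, 0.2, -0.8]
gripper_width: 0.0446
```

>>> jog_arm(
  steps=[
    {"angular": [0,0,0],"dp": [0,0,0],"fingers": 0.66},
    {"angular": [0,0,0],"dp": [0,0,0],"fingers": 0.66},
    {"angular": [0,0,0],"dp": [0,0,0],"fingers": 0.66},
    {"angular": [0,0,0],"dp": [0,0,0],"fingers": 0.66},
    {"angular": [0,0,0],"dp": [0,0,-0.015],"fingers": 0.66},
    {"angular": [0,0,0],"dp": [0,0,-0.03],"fingers": 0.66},
    {"angular": [0,0,0],"dp": [-0.02,0,-0.05],"fingers": 0.66},
    {"angular": [0,0,0],"dp": [-0.06,0,-0.08],"fingers": 0.66},
    {"angular": [0,0,0],"dp": [-0.09,0,-0.11],"fingers": 0.66},
    {"angular": [0,0,0],"dp": [-0.12,0,-0.12],"fingers": 0.8},
    {"angular": [0,0,0],"dp": [-0.12,0,-0.12],"fingers": 0.8},
  ],
)

```text
time: 17.87
tool_pos: [0.6562, 0.0097, 0.3463]
orientation: [0.0, 0.944, 0.001, -0.331]
wrist_force: [-0.0, 0.7, 1.9]
gripper_width: 0.0684
```

```bash
cat > chk.py <<'E'
from h import *
import sys
o,p,M=cur();print(p.round(3),o['joint_positions'].round(2),o['gripper_width'],o['time'])
d=grab('side',sys.argv[1]+'s.png');t=grab('top',sys.argv[1]+'t.png')
for n,c in(('side',d),('top',t)):
    for col in('red','yellow','blue'):
        for a,ce,b in blobs(c['image'],col,(278,190,412,352) if n=='side' else (178,205,470,370),40): print(n,col,a,ce.round(1),'z.066',onz(c,*ce,.066)[:2].round(4),'z.083',onz(c,*ce,.083)[:2].round(4))
E
python3 chk.py a
```

```text
[0.656 0.01  0.346] [-0.1   0.77  0.08  0.99 -0.08  2.06 -1.6 ] 0.06837227064539203 17.8667
side red 209 [324.  249.7] z.066 [ 0.5863 -0.0091] z.083 [0.5832 0.0114]
side yellow 299 [328.3 222.3] z.066 [ 0.5928 -0.1274] z.083 [ 0.5896 -0.1043]
side yellow 233 [379.5 266. ] z.066 [0.443  0.0314] z.083 [0.4431 0.0509]
side yellow 84 [317.4 290.2] z.066 [0.5788 0.1383] z.083 [0.5759 0.1554]
side blue 149 [399.  203.7] z.066 [ 0.4047 -0.2503] z.083 [ 0.4056 -0.2244]
side blue 43 [318.9 312.7] z.066 [0.564  0.2067] z.083 [0.5614 0.2223]
top yellow 62 [282.8 246.5] z.066 [0.5748 0.0926] z.083 [0.5728 0.0917]
top blue 283 [434.  324.3] z.066 [ 0.4052 -0.2543] z.083 [ 0.4053 -0.2508]
```

View pics/as.png

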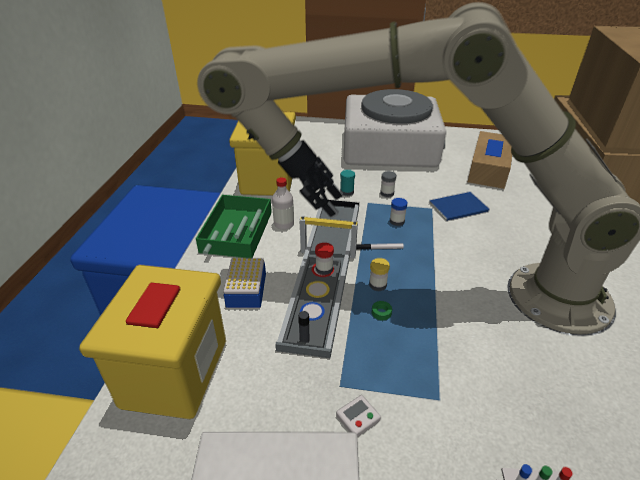

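Red stands upright on its ring at (324,255). Yellow is still at (379,270). Next is yellow.

Run:
```python
from h import *
go([.443,.03,.045],4,40,.07)
```

```text
tcp [0.587 0.04  0.217] ([0.0285, -0.0313, 0.1481], [-0.0072, -0.0052, -0.0085])
```

Run:
```python
from kin import *
o=go([.443,.03,.045],20,40,.07)
for b in(.07,0):
    t,N=tcp([.443,.03,.045],20,40,b);print(ik(t,N,o['joint_positions']))
a=np.radians(15);print(ik(np.array([.6*np.cos(a),.6*np.sin(a),.95]),down(20,-97),np.array([-.3,.02,.1,1.06,.2,.39,-1.6])))
```

```text
tcp [0.579 0.079 0.217] ([0.0219, -0.0706, 0.1533], [-0.0352, -0.0052, -0.043])
(array([-0.21616493,  0.72644   , -0.00238299,  1.37352689,  0.08652318,
        1.73499817, -1.45695309]), np.float64(7.849713949026586e-05), np.float64(3.203853641602701e-05))
(array([-0.20103908,  0.71360023, -0.01093599,  1.53802957,  0.09517557,
        1.58366993, -1.46681325]), np.float64(0.00010399909167253986), np.float64(4.37686657559763e-05))
(array([-0.33199255,  0.02033645,  0.03345834,  1.0531397 , -0.13596287,
        0.3781408 , -1.45117171]), np.float64(0.0001182008450655442), np.float64(0.00010534004499815077))
```

>>> jog_arm(
  steps=[
    {"angular": [-0.035,-0.005,-0.043],"dp": [0.022,-0.071,0.05],"fingers": 0.95},
    {"angular": [-0.035,-0.005,-0.043],"dp": [0.022,-0.071,0.05],"fingers": 0.95},
    {"angular": [-0.035,-0.005,-0.043],"dp": [0.022,-0.071,0.153],"fingers": 0.95},
    {"angular": [-0.035,-0.005,-0.043],"dp": [0.022,-0.071,0.153],"fingers": 0.95},
    {"angular": [-0.035,-0.005,-0.043],"dp": [0.022,-0.071,0.153],"fingers": 0.95},
    {"angular": [-0.035,-0.005,-0.043],"dp": [0.022,-0.071,0.153],"fingers": 0.95},
    {"angular": [-0.035,-0.005,-0.043],"dp": [0.022,-0.071,0.153],"fingers": 0.95},
  ],
)

```text
time: 18.55
tool_pos: [0.5777, 0.0793, 0.2104]
orientation: [0.059, 0.923, 0.162, -0.343]
wrist_force: [0.6, -0.4, -0.8]
gripper_width: 0.0809
```

Run:
```python
from h import *
go([.443,.03,.045],20,40,.07);go([.443,.03,.045],20,40,0)
d=grab('side');
for a,ce,b in blobs(d['image'],'yellow',(360,245,400,285),20): print(a,ce.round(1))
```

```text
tcp [0.579 0.079 0.217] ([-0.0036, 0.0002, -0.0057], [-0.0004, 0.0019, -0.0])
tcp [0.536 0.064 0.164] ([-0.0027, 0.0004, 0.0643], [-0.0004, 0.0019, -0.0])
226 [379.8 265.8]
```

>>> jog_arm(
  steps=[
    {"angular": [0,0.002,0],"dp": [-0.003,0,0.022],"fingers": 0.95},
    {"angular": [0,0.002,0],"dp": [-0.003,0,0.044],"fingers": 0.95},
    {"angular": [0,0.002,0],"dp": [-0.003,0,0.064],"fingers": 0.95},
    {"angular": [0,0.002,0],"dp": [-0.003,0,0.064],"fingers": 0.95},
    {"angular": [0,0.002,0],"dp": [-0.003,0,0.064],"fingers": 0.7},
    {"angular": [0,0.002,0],"dp": [-0.003,0,0.064],"fingers": 0.3},
    {"angular": [0,0.002,0],"dp": [-0.003,0,0.064],"fingers": 0.3},
    {"angular": [0,0.002,0],"dp": [-0.003,0,0.064],"fingers": 0.3},
    {"angular": [0,0.002,0],"dp": [-0.003,0,0.064],"fingers": 0.3},
    {"angular": [0,0.002,0],"dp": [-0.003,0,0.064],"fingers": 0.3},
    {"angular": [0,0.002,0],"dp": [-0.003,0,0.064],"fingers": 0.3},
    {"angular": [0,0.002,0],"dp": [-0.003,0,0.064],"fingers": 0.3},
  ],
)

```text
time: 19.6
tool_pos: [0.5385, 0.0651, 0.1661]
orientation: [0.058, 0.927, 0.163, -0.334]
wrist_force: [2.8, 0.3, 5.5]
gripper_width: 0.0446
```

```bash
cat > st.py <<'E'
from h import *
import sys
az,yaw=map(float,sys.argv[1:3])
o,p,M=cur();a=np.radians(az);print(p.round(4),(p+M[:,2]*.1547).round(4),'w',o['gripper_width'],o['wrist_force'].round(1),o['joint_positions'].round(2),'tilt',np.degrees(np.arctan2(np.hypot(M[0,2],M[1,2]),-M[2,2])).round(2))
print(plan(p,M,[p[0],p[1],p[2]+.08],M),plan(p,M,[.6*np.cos(a),.6*np.sin(a),.95],down(yaw,-97)))
E
python3 st.py 15 20
```

```text
[0.5385 0.0651 0.1661] [0.4458 0.0316 0.0469] w 0.04456354258494717 [2.8 0.3 5.5] [-0.22  0.71  0.02  1.53  0.08  1.58 -1.45] tilt 39.59
([-0.051, -0.0001, -0.0616], [0.0, 0.0, 0.0]) ([-0.4461, -0.0718, -0.6482], [-0.0001, 0.3794, -0.0003])
```

>>> jog_arm(
  steps=[
    {"angular": [0,0,0],"dp": [-0.025,0,-0.03],"fingers": 0.3},
    {"angular": [0,0,0],"dp": [-0.05,0,-0.06],"fingers": 0.3},
    {"angular": [0,0.379,0],"dp": [-0.446,-0.072,-0.648],"fingers": 0.3},
    {"angular": [0,0.379,0],"dp": [-0.446,-0.072,-0.648],"fingers": 0.3},
    {"angular": [0,0.379,0],"dp": [-0.446,-0.072,-0.648],"fingers": 0.3},
    {"angular": [0,0.379,0],"dp": [-0.446,-0.072,-0.648],"fingers": 0.3},
    {"angular": [0,0.379,0],"dp": [-0.446,-0.072,-0.648],"fingers": 0.3},
    {"angular": [0,0.379,0],"dp": [-0.446,-0.072,-0.648],"fingers": 0.3},
    {"angular": [0,0.379,0],"dp": [-0.446,-0.072,-0.648],"fingers": 0.3},
    {"angular": [0,0.379,0],"dp": [-0.446,-0.072,-0.648],"fingers": 0.3},
    {"angular": [0,0.379,0],"dp": [-0.446,-0.072,-0.648],"fingers": 0.3},
    {"angular": [0,0.379,0],"dp": [-0.446,-0.072,-0.648],"fingers": 0.3},
  ],
)

```text
time: 20.6
tool_pos: [0.5618, 0.1178, 0.6588]
orientation: [-0.049, 0.946, 0.166, 0.274]
wrist_force: [1.6, 1.0, -1.5]
gripper_width: 0.0445
```

```bash
python3 st.py 15 20
```

```text
[0.5618 0.1178 0.6588] [0.6394 0.1462 0.5281] w 0.04445267333046932 [ 1.6  1.  -1.5] [-0.22  0.06 -0.02  1.27 -0.06  1.25 -1.47] tilt 32.28
([0.0427, -0.0001, -0.0676], [0.0, 0.0, 0.0]) ([0.1804, -0.0297, -0.2304], [0.0001, 0.1798, -0.0004])
```

>>> jog_arm(
  steps=[
    {"angular": [0,0.18,0],"dp": [0.18,-0.03,-0.23],"fingers": 0.3},
    {"angular": [0,0.18,0],"dp": [0.18,-0.03,-0.23],"fingers": 0.3},
    {"angular": [0,0.18,0],"dp": [0.18,-0.03,-0.23],"fingers": 0.3},
    {"angular": [0,0.18,0],"dp": [0.18,-0.03,-0.23],"fingers": 0.3},
    {"angular": [0,0.18,0],"dp": [0.18,-0.03,-0.23],"fingers": 0.3},
    {"angular": [0,0.18,0],"dp": [0.18,-0.03,-0.23],"fingers": 0.3},
    {"angular": [0,0.18,0],"dp": [0.18,-0.03,-0.23],"fingers": 0.3},
    {"angular": [0,0.18,0],"dp": [0.18,-0.03,-0.23],"fingers": 0.3},
    {"angular": [0,0.18,0],"dp": [0.18,-0.03,-0.23],"fingers": 0.3},
    {"angular": [0,0.18,0],"dp": [0.18,-0.03,-0.23],"fingers": 0.3},
    {"angular": [0,0.18,0],"dp": [0.18,-0.03,-0.23],"fingers": 0.3},
    {"angular": [0,0.18,0],"dp": [0.18,-0.03,-0.23],"fingers": 0.3},
  ],
)

```text
time: 21.6
tool_pos: [0.5825, 0.1562, 0.9449]
orientation: [-0.129, 0.657, 0.115, 0.733]
wrist_force: [-0.3, 0.0, -0.5]
gripper_width: 0.0446
```

>>> jog_arm(
  steps=[
    {"angular": [0,0,0],"dp": [0,0,0],"fingers": 0.3},
    {"angular": [0,0,0],"dp": [0,0,0],"fingers": 0.3},
    {"angular": [0,0,0],"dp": [0,0,0],"fingers": 0.3},
    {"angular": [0,0,0],"dp": [0,0,0],"fingers": 0.3},
    {"angular": [0,0,0],"dp": [0,0,0],"fingers": 0.3},
    {"angular": [0,0,0],"dp": [0,0,0],"fingers": 0.3},
    {"angular": [0,0,0],"dp": [0,0,0],"fingers": 0.3},
    {"angular": [0,0,0],"dp": [0,0,0],"fingers": 0.3},
    {"angular": [0,0,0],"dp": [0,0,0],"fingers": 0.3},
    {"angular": [0,0,0],"dp": [0,0,0],"fingers": 0.3},
    {"angular": [0,0,0],"dp": [0,0,0],"fingers": 0.3},
    {"angular": [0,0,0],"dp": [0,0,0],"fingers": 0.3},
  ],
)

```text
time: 22.6
tool_pos: [0.5826, 0.1563, 0.9452]
orientation: [-0.13, 0.655, 0.114, 0.735]
wrist_force: [-0.3, -0.3, -1.0]
gripper_width: 0.0446
```

>>> jog_arm(
  steps=[
    {"angular": [0,0,0],"dp": [0,0,0],"fingers": 0.3},
    {"angular": [0,0,0],"dp": [0,0,0],"fingers": 0.3},
    {"angular": [0,0,0],"dp": [0,0,0],"fingers": 0.3},
    {"angular": [0,0,0],"dp": [0,0,0],"fingers": 0.3},
    {"angular": [0,0,0],"dp": [0,0,0],"fingers": 0.3},
    {"angular": [0,0,0],"dp": [0,0,0],"fingers": 0.3},
    {"angular": [0,0,0],"dp": [0,0,0],"fingers": 0.3},
    {"angular": [0,0,0],"dp": [0,0,0],"fingers": 0.3},
    {"angular": [0,0,0],"dp": [0,0,0],"fingers": 0.3},
    {"angular": [0,0,0],"dp": [0,0,0],"fingers": 0.3},
    {"angular": [0,0,0],"dp": [0,0,0],"fingers": 0.3},
    {"angular": [0,0,0],"dp": [0,0,0],"fingers": 0.3},
  ],
)

```text
time: 23.6
tool_pos: [0.5826, 0.1562, 0.9452]
orientation: [-0.13, 0.655, 0.114, 0.735]
wrist_force: [0.1, -1.1, -1.1]
gripper_width: 0.0442
```

>>> jog_arm(
  steps=[
    {"angular": [0,0,0],"dp": [0,0,0],"fingers": 0.3},
    {"angular": [0,0,0],"dp": [0,0,0],"fingers": 0.3},
    {"angular": [0,0,0],"dp": [0,0,0],"fingers": 0.3},
    {"angular": [0,0,0],"dp": [0,0,0],"fingers": 0.3},
    {"angular": [0,0,0],"dp": [0,0,0],"fingers": 0.3},
    {"angular": [0,0,0],"dp": [0,0,0],"fingers": 0.3},
    {"angular": [0,0,0],"dp": [0,0,0],"fingers": 0.3},
    {"angular": [0,0,0],"dp": [0,0,0],"fingers": 0.3},
    {"angular": [0,0,0],"dp": [0,0,0],"fingers": 0.3},
    {"angular": [0,0,0],"dp": [0,0,0],"fingers": 0.3},
    {"angular": [0,0,0],"dp": [0,0,0],"fingers": 0.3},
    {"angular": [0,0,0],"dp": [0,0,0],"fingers": 0.3},
  ],
)

```text
time: 24.6
tool_pos: [0.5826, 0.1563, 0.9452]
orientation: [-0.13, 0.655, 0.114, 0.735]
wrist_force: [-0.1, -0.0, -1.8]
gripper_width: 0.0447
```

>>> jog_arm(
  steps=[
    {"angular": [0,0,0],"dp": [0,0,0],"fingers": 0.3},
    {"angular": [0,0,0],"dp": [0,0,0],"fingers": 0.3},
    {"angular": [0,0,0],"dp": [0,0,0],"fingers": 0.3},
    {"angular": [0,0,0],"dp": [0,0,0],"fingers": 0.3},
    {"angular": [0,0,0],"dp": [0,0,0],"fingers": 0.3},
  ],
)

```text
time: 25.02
tool_pos: [0.5826, 0.1563, 0.9452]
orientation: [-0.13, 0.655, 0.114, 0.735]
wrist_force: [0.2, 0.2, -1.3]
gripper_width: 0.0442
```

```bash
python3 st.py 15 20
python3 - <<'E'
from h import *
o,p,M=cur();print(plan(p,M,[.58,.13,.45],down(20,39.6)))
d=grab('side')
for col,bx in(('red',(300,230,345,275)),('blue',(380,190,412,220))):
    for a,ce,b in blobs(d['image'],col,bx,20): print(col,a,ce.round(1),onz(d,*ce,.082).round(4),onz(d,*ce,.066).round(4))
E
```

```text
[0.5826 0.1563 0.9452] [0.7271 0.2086 0.963 ] w 0.04422877008215796 [ 0.2  0.2 -1.3] [-0.25  0.03 -0.05  1.06 -0.12  0.38 -1.46] tilt 96.6
([0.0795, -0.0002, 0.0092], [0.0, 0.0, 0.0]) ([0.0051, -0.0001, -0.0026], [0.0003, 0.0011, -0.0003])
([-0.4905, 0.0248, -0.0682], [-0.0002, -0.3783, -0.0005])
red 204 [323.9 249.5] [0.5838 0.0094 0.082 ] [ 0.5867 -0.0098  0.066 ]
red 24 [313.6 269.1] [0.5965 0.0858 0.082 ] [0.5997 0.0681 0.066 ]
blue 148 [399.1 203.6] [ 0.4054 -0.226   0.082 ] [ 0.4046 -0.2503  0.066 ]
```

>>> jog_arm(
  steps=[
    {"angular": [0,-0.378,0],"dp": [-0.49,0.025,-0.068],"fingers": 0.3},
    {"angular": [0,-0.378,0],"dp": [-0.49,0.025,-0.068],"fingers": 0.3},
    {"angular": [0,-0.378,0],"dp": [-0.49,0.025,-0.068],"fingers": 0.3},
    {"angular": [0,-0.378,0],"dp": [-0.49,0.025,-0.068],"fingers": 0.3},
    {"angular": [0,-0.378,0],"dp": [-0.49,0.025,-0.068],"fingers": 0.3},
    {"angular": [0,-0.378,0],"dp": [-0.49,0.025,-0.068],"fingers": 0.3},
    {"angular": [0,-0.378,0],"dp": [-0.49,0.025,-0.068],"fingers": 0.3},
    {"angular": [0,-0.378,0],"dp": [-0.49,0.025,-0.068],"fingers": 0.3},
    {"angular": [0,-0.378,0],"dp": [-0.49,0.025,-0.068],"fingers": 0.3},
    {"angular": [0,-0.378,0],"dp": [-0.49,0.025,-0.068],"fingers": 0.3},
    {"angular": [0,-0.378,0],"dp": [-0.49,0.025,-0.068],"fingers": 0.3},
    {"angular": [0,-0.378,0],"dp": [-0.49,0.025,-0.068],"fingers": 0.3},
  ],
)

```text
time: 26.07
tool_pos: [0.5798, 0.1295, 0.4486]
orientation: [-0.016, 0.981, 0.172, 0.088]
wrist_force: [0.4, 0.1, -0.9]
gripper_width: 0.0442
```

Run:
```python
from h import *
go([.5865,.081,.17],0,39.6)
```

```text
tcp [0.685 0.081 0.289] ([0.0526, 0.0817, 0.1715], [0.0141, -0.1372, 0.0553])
```

>>> jog_arm(
  steps=[
    {"angular": [0.014,-0.137,0.055],"dp": [0.053,0.082,0.03],"fingers": 0.3},
    {"angular": [0.014,-0.137,0.055],"dp": [0.053,0.082,0.03],"fingers": 0.3},
    {"angular": [0.014,-0.137,0.055],"dp": [0.053,0.082,0.03],"fingers": 0.3},
    {"angular": [0.014,-0.137,0.055],"dp": [0.053,0.082,0.03],"fingers": 0.3},
    {"angular": [0.014,-0.137,0.055],"dp": [0.053,0.082,0.06],"fingers": 0.3},
    {"angular": [0.014,-0.137,0.055],"dp": [0.053,0.082,0.1],"fingers": 0.3},
    {"angular": [0.014,-0.137,0.055],"dp": [0.053,0.082,0.13],"fingers": 0.3},
    {"angular": [0.014,-0.137,0.055],"dp": [0.053,0.082,0.171],"fingers": 0.3},
    {"angular": [0.014,-0.137,0.055],"dp": [0.053,0.082,0.171],"fingers": 0.3},
    {"angular": [0.014,-0.137,0.055],"dp": [0.053,0.082,0.171],"fingers": 0.3},
    {"angular": [0.014,-0.137,0.055],"dp": [0.053,0.082,0.171],"fingers": 0.3},
  ],
)

```text
time: 26.98
tool_pos: [0.6871, 0.0815, 0.2951]
orientation: [-0.001, 0.943, 0.002, -0.333]
wrist_force: [-0.8, 0.7, 0.4]
gripper_width: 0.0448
```

Run:
```python
from h import *
o=go([.5865,.081,.17],0,39.6);go([.5865,.081,.064],0,39.6);print(o['joint_positions'].round(2))
```

```text
tcp [0.685 0.081 0.289] ([0.0022, 0.0005, 0.0058], [-0.0001, -0.0019, 0.0006])
tcp [0.685 0.081 0.183] ([0.0688, 0.0008, 0.0883], [-0.0001, -0.0019, 0.0006])
[-0.17  0.9   0.06  0.89 -0.13  2.03 -1.7 ]
```

>>> jog_arm(
  steps=[
    {"angular": [0,-0.002,0],"dp": [0.02,0.001,0.025],"fingers": 0.3},
    {"angular": [0,-0.002,0],"dp": [0.04,0.001,0.05],"fingers": 0.3},
    {"angular": [0,-0.002,0],"dp": [0.055,0.001,0.07],"fingers": 0.3},
    {"angular": [0,-0.002,0],"dp": [0.069,0.001,0.088],"fingers": 0.3},
    {"angular": [0,-0.002,0],"dp": [0.069,0.001,0.088],"fingers": 0.3},
    {"angular": [0,-0.002,0],"dp": [0.069,0.001,0.088],"fingers": 0.3},
  ],
)

```text
time: 27.48
tool_pos: [0.6854, 0.0808, 0.1853]
orientation: [-0.001, 0.941, 0.002, -0.338]
wrist_force: [0.6, 0.0, -0.7]
gripper_width: 0.0445
```

>>> jog_arm(
  steps=[
    {"angular": [0,0,0],"dp": [0,0,0],"fingers": 0.62},
    {"angular": [0,0,0],"dp": [0,0,0],"fingers": 0.62},
    {"angular": [0,0,0],"dp": [0,0,0],"fingers": 0.62},
    {"angular": [0,0,0],"dp": [0,0,0],"fingers": 0.62},
    {"angular": [0,0,0],"dp": [0,0,-0.015],"fingers": 0.62},
    {"angular": [0,0,0],"dp": [0,0,-0.03],"fingers": 0.62},
    {"angular": [0,0,0],"dp": [-0.02,0,-0.05],"fingers": 0.62},
    {"angular": [0,0,0],"dp": [-0.06,0,-0.08],"fingers": 0.62},
    {"angular": [0,0,0],"dp": [-0.09,0,-0.11],"fingers": 0.62},
    {"angular": [0,0,0],"dp": [-0.12,0,-0.12],"fingers": 0.8},
    {"angular": [0,0,0],"dp": [-0.12,0,-0.12],"fingers": 0.8},
  ],
)

```text
time: 28.4
tool_pos: [0.656, 0.0798, 0.3501]
orientation: [-0.003, 0.945, 0.001, -0.327]
wrist_force: [0.5, 1.0, 1.8]
gripper_width: 0.068
```

```bash
python3 chk.py b
```

```text
[0.656 0.08  0.35 ] [-0.12  0.78 -0.05  0.96 -0.08  2.05 -1.75] 0.06795152967132731 28.4
side red 213 [323.9 249.7] z.066 [ 0.5866 -0.0091] z.083 [0.5835 0.0114]
side yellow 147 [340.1 223.3] z.066 [ 0.5605 -0.1278] z.083 [ 0.558  -0.1046]
side yellow 257 [318.7 268.8] z.066 [0.5878 0.065 ] z.083 [0.5846 0.0838]
side yellow 61 [314.8 292.1] z.066 [0.5836 0.1453] z.083 [0.5805 0.1623]
side blue 149 [399.  203.7] z.066 [ 0.4047 -0.2503] z.083 [ 0.4056 -0.2244]
side blue 44 [318.7 312.8] z.066 [0.5644 0.2071] z.083 [0.5618 0.2227]
top yellow 244 [357.5 241.8] z.066 [ 0.5896 -0.0791] z.083 [ 0.5873 -0.0778]
top blue 280 [434.  324.3] z.066 [ 0.4052 -0.2543] z.083 [ 0.4053 -0.2508]
```

View pics/bs.png

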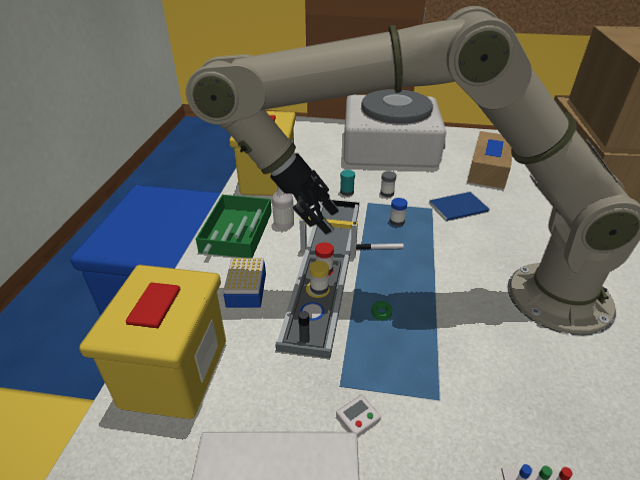

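Red (324,255) and yellow (319,275) stand upright on their rings. Blue is unmoved at (399,210), so blue is next.

Run:
```python
from kin import *
o=go([.405,-.252,.165],-15,40,.07)
for b,h in((.07,.12),(.07,0),(0,0)):
    t,N=tcp([.405,-.252,.045+h],-15,40,b);x=ik(t,N,o['joint_positions']);print(t.round(3),x[0].round(2),x[1:])
a=np.radians(-28);print(ik(np.array([.6*np.cos(a),.6*np.sin(a),.95]),down(-15,-97),np.array([.5,.02,.1,1.06,.2,.39,-1.6])))
```

```text
tcp [ 0.545 -0.289  0.337] ([-0.0845, 0.3689, 0.0741], [0.0258, -0.0035, 0.0328])
[ 0.545 -0.289  0.337] [ 0.34  0.69  0.12  1.16  0.06  1.98 -1.37] (np.float64(6.352635259318815e-05), np.float64(2.402486149692803e-05))
[ 0.545 -0.289  0.217] [ 0.34  0.79  0.11  1.26  0.04  1.78 -1.39] (np.float64(7.638347930063064e-05), np.float64(3.081622991488214e-05))
[ 0.501 -0.278  0.164] [ 0.34  0.77  0.12  1.44  0.04  1.62 -1.39] (np.float64(0.00010189019576107208), np.float64(4.216114626290554e-05))
(array([ 0.52206381,  0.03483256, -0.01103075,  1.03771623, -0.6068731 ,
        0.443799  , -1.04136377]), np.float64(0.0002965805421006843), np.float64(0.00025235948606672204))
```

>>> jog_arm(
  steps=[
    {"angular": [0.026,-0.004,0.033],"dp": [-0.085,0.369,0.074],"fingers": 0.95},
    {"angular": [0.026,-0.004,0.033],"dp": [-0.085,0.369,0.074],"fingers": 0.95},
    {"angular": [0.026,-0.004,0.033],"dp": [-0.085,0.369,0.074],"fingers": 0.95},
    {"angular": [0.026,-0.004,0.033],"dp": [-0.085,0.369,0.074],"fingers": 0.95},
    {"angular": [0.026,-0.004,0.033],"dp": [-0.085,0.369,0.074],"fingers": 0.95},
    {"angular": [0.026,-0.004,0.033],"dp": [-0.085,0.369,0.074],"fingers": 0.95},
    {"angular": [0.026,-0.004,0.033],"dp": [-0.085,0.369,0.074],"fingers": 0.95},
    {"angular": [0.026,-0.004,0.033],"dp": [-0.085,0.369,0.074],"fingers": 0.95},
    {"angular": [0.026,-0.004,0.033],"dp": [-0.085,0.369,0.074],"fingers": 0.95},
    {"angular": [0.026,-0.004,0.033],"dp": [-0.085,0.369,0.074],"fingers": 0.95},
    {"angular": [0.026,-0.004,0.033],"dp": [-0.085,0.369,0.074],"fingers": 0.95},
    {"angular": [0.026,-0.004,0.033],"dp": [-0.085,0.369,0.074],"fingers": 0.95},
  ],
)

```text
time: 29.5
tool_pos: [0.5441, -0.2902, 0.3337]
orientation: [-0.045, 0.93, -0.125, -0.344]
wrist_force: [1.0, 0.7, -0.8]
gripper_width: 0.0814
```

Run:
```python
from h import *
go([.405,-.252,.045],-15,40,.07)
d=grab('side')
for a,ce,b in blobs(d['image'],'blue',(380,185,420,230),20): print(a,ce.round(1),onz(d,*ce,.066))
```

```text
tcp [ 0.545 -0.289  0.217] ([0.0759, -0.0012, 0.0885], [-0.0001, 0.0016, -0.0008])
149 [399.1 203.6] [ 0.40454089 -0.25052671  0.066     ]
```

>>> jog_arm(
  steps=[
    {"angular": [0,0.0016,0],"dp": [0.025,-0.001,0.03],"fingers": 0.95},
    {"angular": [0,0.0016,0],"dp": [0.05,-0.001,0.06],"fingers": 0.95},
    {"angular": [0,0.0016,0],"dp": [0.076,-0.001,0.089],"fingers": 0.95},
    {"angular": [0,0.0016,0],"dp": [0.076,-0.001,0.089],"fingers": 0.95},
    {"angular": [0,0.0016,0],"dp": [0.076,-0.001,0.11],"fingers": 0.95},
    {"angular": [0,0.0016,0],"dp": [0.076,-0.001,0.135],"fingers": 0.95},
    {"angular": [0,0.0016,0],"dp": [0.076,-0.001,0.158],"fingers": 0.95},
    {"angular": [0,0.0016,0],"dp": [0.076,-0.001,0.158],"fingers": 0.95},
    {"angular": [0,0.0016,0],"dp": [0.076,-0.001,0.158],"fingers": 0.7},
  ],
)

```text
time: 30.3
tool_pos: [0.5021, -0.2761, 0.1667]
orientation: [-0.044, 0.932, -0.123, -0.338]
wrist_force: [0.1, 0.4, 1.0]
gripper_width: 0.0709
```

>>> jog_arm(
  steps=[
    {"angular": [0,0,0],"dp": [0,0,0],"fingers": 0.3},
    {"angular": [0,0,0],"dp": [0,0,0],"fingers": 0.3},
    {"angular": [0,0,0],"dp": [0,0,0],"fingers": 0.3},
    {"angular": [0,0,0],"dp": [0,0,0],"fingers": 0.3},
    {"angular": [0,0,0],"dp": [0,0,0],"fingers": 0.3},
    {"angular": [0,0,0],"dp": [0,0,0],"fingers": 0.3},
    {"angular": [0,0,0],"dp": [0,0,0],"fingers": 0.3},
    {"angular": [0,0,0],"dp": [0,0,0],"fingers": 0.3},
  ],
)

```text
time: 30.97
tool_pos: [0.5032, -0.2772, 0.1677]
orientation: [-0.043, 0.933, -0.124, -0.336]
wrist_force: [3.3, -0.2, 6.1]
gripper_width: 0.0446
```

```bash
python3 st.py -28 -15
```

```text
[ 0.5032 -0.2772  0.1677] [ 0.4078 -0.2518  0.0486] w 0.044610352059312894 [ 3.3 -0.2  6.1] [ 0.35  0.77  0.09  1.43  0.05  1.63 -1.41] tilt 39.64
([-0.051, 0.0002, -0.0616], [0.0, 0.0, 0.0]) ([-0.4783, -0.0006, -0.6196], [0.0006, 0.3795, 0.0])
```

>>> jog_arm(
  steps=[
    {"angular": [0,0,0],"dp": [-0.025,0,-0.03],"fingers": 0.3},
    {"angular": [0,0,0],"dp": [-0.05,0,-0.06],"fingers": 0.3},
    {"angular": [0,0.379,0],"dp": [-0.478,-0.001,-0.62],"fingers": 0.3},
    {"angular": [0,0.379,0],"dp": [-0.478,-0.001,-0.62],"fingers": 0.3},
    {"angular": [0,0.379,0],"dp": [-0.478,-0.001,-0.62],"fingers": 0.3},
    {"angular": [0,0.379,0],"dp": [-0.478,-0.001,-0.62],"fingers": 0.3},
    {"angular": [0,0.379,0],"dp": [-0.478,-0.001,-0.62],"fingers": 0.3},
    {"angular": [0,0.379,0],"dp": [-0.478,-0.001,-0.62],"fingers": 0.3},
    {"angular": [0,0.379,0],"dp": [-0.478,-0.001,-0.62],"fingers": 0.3},
    {"angular": [0,0.379,0],"dp": [-0.478,-0.001,-0.62],"fingers": 0.3},
    {"angular": [0,0.379,0],"dp": [-0.478,-0.001,-0.62],"fingers": 0.3},
    {"angular": [0,0.379,0],"dp": [-0.478,-0.001,-0.62],"fingers": 0.3},
  ],
)

```text
time: 31.97
tool_pos: [0.5183, -0.2795, 0.6641]
orientation: [0.038, 0.952, -0.126, 0.275]
wrist_force: [1.6, -0.3, -1.8]
gripper_width: 0.0451
```

```bash
python3 st.py -28 -15
```

```text
[ 0.5183 -0.2795  0.6641] [ 0.5979 -0.3014  0.5333] w 0.045070854798246095 [ 1.6 -0.3 -1.8] [ 0.4   0.1   0.08  1.22 -0.13  1.27 -1.35] tilt 32.25
([0.0427, 0.0002, -0.0677], [0.0, 0.0, 0.0]) ([0.1624, 0.0, -0.2356], [0.0005, 0.1799, 0.0003])
```

>>> jog_arm(
  steps=[
    {"angular": [0,0.18,0],"dp": [0.162,0,-0.236],"fingers": 0.3},
    {"angular": [0,0.18,0],"dp": [0.162,0,-0.236],"fingers": 0.3},
    {"angular": [0,0.18,0],"dp": [0.162,0,-0.236],"fingers": 0.3},
    {"angular": [0,0.18,0],"dp": [0.162,0,-0.236],"fingers": 0.3},
    {"angular": [0,0.18,0],"dp": [0.162,0,-0.236],"fingers": 0.3},
    {"angular": [0,0.18,0],"dp": [0.162,0,-0.236],"fingers": 0.3},
    {"angular": [0,0.18,0],"dp": [0.162,0,-0.236],"fingers": 0.3},
    {"angular": [0,0.18,0],"dp": [0.162,0,-0.236],"fingers": 0.3},
    {"angular": [0,0.18,0],"dp": [0.162,0,-0.236],"fingers": 0.3},
    {"angular": [0,0.18,0],"dp": [0.162,0,-0.236],"fingers": 0.3},
    {"angular": [0,0.18,0],"dp": [0.162,0,-0.236],"fingers": 0.3},
    {"angular": [0,0.18,0],"dp": [0.162,0,-0.236],"fingers": 0.3},
  ],
)

```text
time: 32.97
tool_pos: [0.5324, -0.2824, 0.946]
orientation: [0.098, 0.662, -0.086, 0.738]
wrist_force: [-0.4, 1.3, -1.3]
gripper_width: 0.0447
```

>>> jog_arm(
  steps=[
    {"angular": [0,0,0],"dp": [0,0,0],"fingers": 0.3},
    {"angular": [0,0,0],"dp": [0,0,0],"fingers": 0.3},
    {"angular": [0,0,0],"dp": [0,0,0],"fingers": 0.3},
    {"angular": [0,0,0],"dp": [0,0,0],"fingers": 0.3},
    {"angular": [0,0,0],"dp": [0,0,0],"fingers": 0.3},
    {"angular": [0,0,0],"dp": [0,0,0],"fingers": 0.3},
    {"angular": [0,0,0],"dp": [0,0,0],"fingers": 0.3},
    {"angular": [0,0,0],"dp": [0,0,0],"fingers": 0.3},
    {"angular": [0,0,0],"dp": [0,0,0],"fingers": 0.3},
    {"angular": [0,0,0],"dp": [0,0,0],"fingers": 0.3},
    {"angular": [0,0,0],"dp": [0,0,0],"fingers": 0.3},
    {"angular": [0,0,0],"dp": [0,0,0],"fingers": 0.3},
  ],
)

```text
time: 33.97
tool_pos: [0.5325, -0.2829, 0.9459]
orientation: [0.099, 0.66, -0.087, 0.74]
wrist_force: [0.8, 0.4, -0.8]
gripper_width: 0.0446
```

>>> jog_arm(
  steps=[
    {"angular": [0,0,0],"dp": [0,0,0],"fingers": 0.3},
    {"angular": [0,0,0],"dp": [0,0,0],"fingers": 0.3},
    {"angular": [0,0,0],"dp": [0,0,0],"fingers": 0.3},
    {"angular": [0,0,0],"dp": [0,0,0],"fingers": 0.3},
    {"angular": [0,0,0],"dp": [0,0,0],"fingers": 0.3},
    {"angular": [0,0,0],"dp": [0,0,0],"fingers": 0.3},
    {"angular": [0,0,0],"dp": [0,0,0],"fingers": 0.3},
    {"angular": [0,0,0],"dp": [0,0,0],"fingers": 0.3},
    {"angular": [0,0,0],"dp": [0,0,0],"fingers": 0.3},
    {"angular": [0,0,0],"dp": [0,0,0],"fingers": 0.3},
    {"angular": [0,0,0],"dp": [0,0,0],"fingers": 0.3},
    {"angular": [0,0,0],"dp": [0,0,0],"fingers": 0.3},
  ],
)

```text
time: 34.97
tool_pos: [0.5325, -0.2829, 0.9459]
orientation: [0.099, 0.66, -0.087, 0.74]
wrist_force: [0.4, 0.3, -1.4]
gripper_width: 0.0446
```

>>> jog_arm(
  steps=[
    {"angular": [0,0,0],"dp": [0,0,0],"fingers": 0.3},
    {"angular": [0,0,0],"dp": [0,0,0],"fingers": 0.3},
    {"angular": [0,0,0],"dp": [0,0,0],"fingers": 0.3},
    {"angular": [0,0,0],"dp": [0,0,0],"fingers": 0.3},
    {"angular": [0,0,0],"dp": [0,0,0],"fingers": 0.3},
    {"angular": [0,0,0],"dp": [0,0,0],"fingers": 0.3},
    {"angular": [0,0,0],"dp": [0,0,0],"fingers": 0.3},
    {"angular": [0,0,0],"dp": [0,0,0],"fingers": 0.3},
    {"angular": [0,0,0],"dp": [0,0,0],"fingers": 0.3},
    {"angular": [0,0,0],"dp": [0,0,0],"fingers": 0.3},
    {"angular": [0,0,0],"dp": [0,0,0],"fingers": 0.3},
    {"angular": [0,0,0],"dp": [0,0,0],"fingers": 0.3},
  ],
)

```text
time: 35.97
tool_pos: [0.5325, -0.2828, 0.9459]
orientation: [0.099, 0.66, -0.087, 0.74]
wrist_force: [-1.2, -0.2, -1.4]
gripper_width: 0.0446
```

>>> jog_arm(
  steps=[
    {"angular": [0,0,0],"dp": [0,0,0],"fingers": 0.3},
    {"angular": [0,0,0],"dp": [0,0,0],"fingers": 0.3},
    {"angular": [0,0,0],"dp": [0,0,0],"fingers": 0.3},
    {"angular": [0,0,0],"dp": [0,0,0],"fingers": 0.3},
    {"angular": [0,0,0],"dp": [0,0,0],"fingers": 0.3},
  ],
)

```text
time: 36.38
tool_pos: [0.5325, -0.2828, 0.9459]
orientation: [0.099, 0.66, -0.087, 0.74]
wrist_force: [-0.5, -0.5, -0.3]
gripper_width: 0.0446
```

```bash
python3 st.py -28 -15
python3 - <<'E'
from h import *
o,p,M=cur();print(plan(p,M,[.58,-.23,.46],down(-15,0)))
d=grab('side')
for col,bx in(('red',(300,230,345,275)),('yellow',(300,255,345,285))):
    for a,ce,b in blobs(d['image'],col,bx,40): print(col,a,ce.round(1),onz(d,*ce,.083).round(4))
E
```

```text
[ 0.5325 -0.2828  0.9459] [ 0.6809 -0.3229  0.9636] w 0.044554881561299615 [-0.5 -0.5 -0.3] [ 0.47  0.04  0.05  1.04 -0.61  0.44 -1.04] tilt 96.57
([0.0795, 0.0002, 0.0092], [0.0, 0.0, 0.0]) ([0.0044, -0.0004, -0.0025], [0.0003, 0.0012, 0.0004])
([-0.4862, -0.0646, -0.0237], [0.0006, -0.2683, 0.0001])
red 201 [324.  249.3] [0.5836 0.01   0.083 ]
yellow 258 [318.9 268.5] [0.5843 0.0829 0.083 ]
```

>>> jog_arm(
  steps=[
    {"angular": [0,-0.268,0],"dp": [-0.486,-0.065,-0.024],"fingers": 0.3},
    {"angular": [0,-0.268,0],"dp": [-0.486,-0.065,-0.024],"fingers": 0.3},
    {"angular": [0,-0.268,0],"dp": [-0.486,-0.065,-0.024],"fingers": 0.3},
    {"angular": [0,-0.268,0],"dp": [-0.486,-0.065,-0.024],"fingers": 0.3},
    {"angular": [0,-0.268,0],"dp": [-0.486,-0.065,-0.024],"fingers": 0.3},
    {"angular": [0,-0.268,0],"dp": [-0.486,-0.065,-0.024],"fingers": 0.3},
    {"angular": [0,-0.268,0],"dp": [-0.486,-0.065,-0.024],"fingers": 0.3},
    {"angular": [0,-0.268,0],"dp": [-0.486,-0.065,-0.024],"fingers": 0.3},
    {"angular": [0,-0.268,0],"dp": [-0.486,-0.065,-0.024],"fingers": 0.3},
    {"angular": [0,-0.268,0],"dp": [-0.486,-0.065,-0.024],"fingers": 0.3},
    {"angular": [0,-0.268,0],"dp": [-0.486,-0.065,-0.024],"fingers": 0.3},
    {"angular": [0,-0.268,0],"dp": [-0.486,-0.065,-0.024],"fingers": 0.3},
  ],
)

```text
time: 37.43
tool_pos: [0.5796, -0.229, 0.4572]
orientation: [0.013, 0.987, -0.131, 0.088]
wrist_force: [0.7, 0.4, -1.6]
gripper_width: 0.0449
```

Run:
```python
from h import *
o,p,M=cur();print(o['joint_positions'].round(2));print(plan(p,M,[.66,.155,.42],down(0,20)))
```

```text
[ 0.34  0.29 -0.01  1.38 -0.01  1.29 -1.51]
([-0.0285, -0.3917, 0.0317], [-0.0032, -0.0833, -0.0423])
```

>>> jog_arm(
  steps=[
    {"angular": [-0.003,-0.083,-0.042],"dp": [-0.029,-0.392,0.032],"fingers": 0.3},
    {"angular": [-0.003,-0.083,-0.042],"dp": [-0.029,-0.392,0.032],"fingers": 0.3},
    {"angular": [-0.003,-0.083,-0.042],"dp": [-0.029,-0.392,0.032],"fingers": 0.3},
    {"angular": [-0.003,-0.083,-0.042],"dp": [-0.029,-0.392,0.032],"fingers": 0.3},
    {"angular": [-0.003,-0.083,-0.042],"dp": [-0.029,-0.392,0.032],"fingers": 0.3},
    {"angular": [-0.003,-0.083,-0.042],"dp": [-0.029,-0.392,0.032],"fingers": 0.3},
    {"angular": [-0.003,-0.083,-0.042],"dp": [-0.029,-0.392,0.032],"fingers": 0.3},
    {"angular": [-0.003,-0.083,-0.042],"dp": [-0.029,-0.392,0.032],"fingers": 0.3},
    {"angular": [-0.003,-0.083,-0.042],"dp": [-0.029,-0.392,0.032],"fingers": 0.3},
    {"angular": [-0.003,-0.083,-0.042],"dp": [-0.029,-0.392,0.032],"fingers": 0.3},
    {"angular": [-0.003,-0.083,-0.042],"dp": [-0.029,-0.392,0.032],"fingers": 0.3},
    {"angular": [-0.003,-0.083,-0.042],"dp": [-0.029,-0.392,0.032],"fingers": 0.3},
  ],
)

```text
time: 38.43
tool_pos: [0.6602, 0.1568, 0.4214]
orientation: [0.0, 0.986, 0.0, -0.169]
wrist_force: [-0.7, -0.9, -1.1]
gripper_width: 0.0448
```

Run:
```python
from kin import *
o=go([.587,.155,.165],0,39.64)
t,N=tcp([.587,.155,.165],0,39.64);print(o['joint_positions'].round(2),ik(t,N,o['joint_positions']))
t,N=tcp([.587,.155,.165],7,39.64);print(ik(t,N,o['joint_positions']));go([.587,.155,.165],7,39.64)
```

```text
tcp [0.686 0.155 0.284] ([0.0698, 0.0018, 0.1209], [0.0001, -0.056, 0.0001])
[-0.17  0.66 -0.18  0.94  0.    1.87 -1.89] (array([-0.15403959,  0.94323208, -0.18049635,  0.83369622, -0.05694706,
        2.03698242, -1.89014238]), np.float64(7.134274895611819e-05), np.float64(2.3172867964371916e-05))
(array([-0.2555756 ,  0.9386163 , -0.01295727,  0.83467762, -0.09225916,
        2.040001  , -1.72924286]), np.float64(1.323910968878019), np.float64(0.7427572461119136))
tcp [0.685 0.167 0.284] ([0.0691, -0.0102, 0.1211], [-0.0095, -0.0559, -0.0169])
```

>>> jog_arm(
  steps=[
    {"angular": [0,-0.056,0],"dp": [0.04,0.002,0.05],"fingers": 0.3},
    {"angular": [0,-0.056,0],"dp": [0.04,0.002,0.05],"fingers": 0.3},
    {"angular": [0,-0.056,0],"dp": [0.06,0.002,0.09],"fingers": 0.3},
    {"angular": [0,-0.056,0],"dp": [0.07,0.002,0.121],"fingers": 0.3},
    {"angular": [0,-0.056,0],"dp": [0.07,0.002,0.121],"fingers": 0.3},
    {"angular": [0,-0.056,0],"dp": [0.07,0.002,0.121],"fingers": 0.3},
    {"angular": [0,-0.056,0],"dp": [0.07,0.002,0.121],"fingers": 0.3},
  ],
)

```text
time: 39.02
tool_pos: [0.6863, 0.1517, 0.2883]
orientation: [-0.0, 0.942, -0.002, -0.337]
wrist_force: [-0.2, -0.2, 0.6]
gripper_width: 0.0444
```

Run:
```python
from h import *
o=go([.587,.156,.067],0,39.64);print(o['tool_pos'].round(4))
d=grab('side');cv2.imwrite('pics/s7.png',cv2.resize(d['image'][200:360,250:410],None,fx=3,fy=3))
```

```text
tcp [0.686 0.156 0.186] ([0.0643, -0.0043, 0.0794], [-0.0003, -0.0008, -0.0004])
[0.6863 0.1517 0.2883]
```

View pics/s7.png

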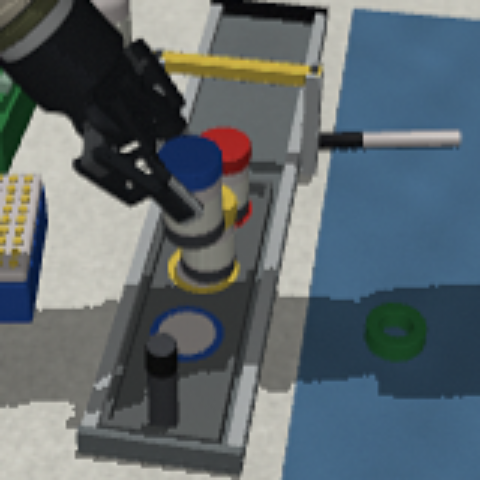

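The blue pot is held upright over the blue ring. Yellow and red stand behind it. Lowering.

>>> jog_arm(
  steps=[
    {"angular": [0,-0.0008,0],"dp": [0.02,-0.004,0.025],"fingers": 0.3},
    {"angular": [0,-0.0008,0],"dp": [0.04,-0.004,0.05],"fingers": 0.3},
    {"angular": [0,-0.0008,0],"dp": [0.055,-0.004,0.068],"fingers": 0.3},
    {"angular": [0,-0.0008,0],"dp": [0.065,-0.004,0.08],"fingers": 0.3},
    {"angular": [0,-0.0008,0],"dp": [0.065,-0.004,0.08],"fingers": 0.3},
    {"angular": [0,-0.0008,0],"dp": [0.065,-0.004,0.08],"fingers": 0.3},
  ],
)

```text
time: 39.57
tool_pos: [0.6855, 0.1564, 0.1845]
orientation: [-0.0, 0.941, -0.001, -0.34]
wrist_force: [-0.4, -0.4, -0.6]
gripper_width: 0.0447
```

>>> jog_arm(
  steps=[
    {"angular": [0,0,0],"dp": [0,0,0],"fingers": 0.62},
    {"angular": [0,0,0],"dp": [0,0,0],"fingers": 0.62},
    {"angular": [0,0,0],"dp": [0,0,0],"fingers": 0.62},
    {"angular": [0,0,0],"dp": [0,0,0],"fingers": 0.62},
    {"angular": [0,0,0],"dp": [0,0,-0.015],"fingers": 0.62},
    {"angular": [0,0,0],"dp": [0,0,-0.03],"fingers": 0.62},
    {"angular": [0,0,0],"dp": [-0.02,0,-0.05],"fingers": 0.62},
    {"angular": [0,0,0],"dp": [-0.06,0,-0.08],"fingers": 0.62},
    {"angular": [0,0,0],"dp": [-0.09,0,-0.11],"fingers": 0.62},
    {"angular": [0,0,0],"dp": [-0.12,0,-0.12],"fingers": 0.62},
    {"angular": [0,0,0],"dp": [-0.12,0,-0.12],"fingers": 0.62},
  ],
)

```text
time: 40.48
tool_pos: [0.6539, 0.1556, 0.3508]
orientation: [-0.005, 0.945, -0.001, -0.326]
wrist_force: [0.9, 1.0, 1.2]
gripper_width: 0.0532
```

```bash
python3 chk.py c
python3 - <<'E'
from h import *
o,p,M=cur();print(plan(p,M,[.587,.254,.36],down(0,0)))
E
```

```text
[0.654 0.156 0.351] [-0.15  0.81 -0.18  0.92 -0.09  2.06 -1.91] 0.05318363040639279 40.4833
side yellow 159 [339.3 223.2] z.066 [ 0.5627 -0.1279] z.083 [ 0.5602 -0.1047]
side yellow 262 [318.8 268.6] z.066 [0.5877 0.0643] z.083 [0.5845 0.0831]
side blue 284 [314.4 291.1] z.066 [0.585  0.1422] z.083 [0.5819 0.1593]
top red 312 [319.8 242.9] z.066 [0.5849 0.0076] z.083 [0.5827 0.0078]
top yellow 247 [357.4 241.7] z.066 [ 0.5898 -0.079 ] z.083 [ 0.5875 -0.0777]
([-0.0627, -0.0988, 0.0311], [-0.0012, 0.1071, -0.0006])
```

View pics/cs.png

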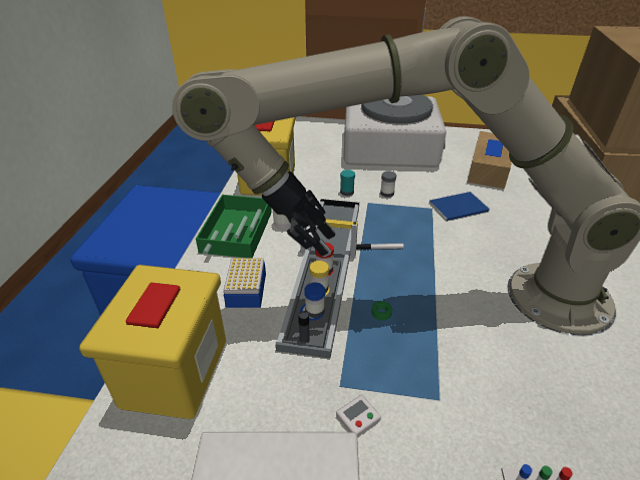

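All three pots stand upright on their rings: red about (.583,.008), yellow (.585,.083), blue (.582,.158). Next, I'll grip the post with the jaws across the lane, which keeps the gripper slim towards the bar.

Run:
```python
from kin import *
o,p,M=cur();print(plan(p,M,[.587,.249,.38],down(90,0)))
for y,z in((.249,.38),(.249,.2425),(-.026,.2425)):
    x=ik(np.array([.587,y,z]),down(90,0),o['joint_positions']);print(x[0].round(2),x[1:])
```

```text
([-0.0751, -0.0939, 0.0154], [-0.0848, 0.0829, -0.2403])
[-0.08  0.48 -0.54  1.35  0.24  1.38 -0.62] (np.float64(0.00015585620812536761), np.float64(0.0001048421612107663))
[-0.04  0.6  -0.58  1.51  0.35  1.13 -0.69] (np.float64(0.00016319925690081154), np.float64(0.00011614796363949051))
[ 0.38  0.49 -0.51  1.66  0.26  1.07 -0.21] (np.float64(0.00023214707942688424), np.float64(0.0001585846790248229))
```

>>> jog_arm(
  steps=[
    {"angular": [-0.085,0.083,-0.24],"dp": [-0.075,-0.094,0.015],"fingers": 0.62},
    {"angular": [-0.085,0.083,-0.24],"dp": [-0.075,-0.094,0.015],"fingers": 0.62},
    {"angular": [-0.085,0.083,-0.24],"dp": [-0.075,-0.094,0.015],"fingers": 0.62},
    {"angular": [-0.085,0.083,-0.24],"dp": [-0.075,-0.094,0.015],"fingers": 0.62},
    {"angular": [-0.085,0.083,-0.24],"dp": [-0.075,-0.094,0.015],"fingers": 0.62},
    {"angular": [-0.085,0.083,-0.24],"dp": [-0.075,-0.094,0.015],"fingers": 0.62},
    {"angular": [-0.085,0.083,-0.24],"dp": [-0.075,-0.094,0.015],"fingers": 0.62},
    {"angular": [-0.085,0.083,-0.24],"dp": [-0.075,-0.094,0.015],"fingers": 0.62},
    {"angular": [-0.085,0.083,-0.24],"dp": [-0.075,-0.094,0.015],"fingers": 0.62},
    {"angular": [-0.085,0.083,-0.24],"dp": [-0.075,-0.094,0.015],"fingers": 0.62},
    {"angular": [-0.085,0.083,-0.24],"dp": [-0.075,-0.094,0.015],"fingers": 0.62},
    {"angular": [-0.085,0.083,-0.24],"dp": [-0.075,-0.094,0.015],"fingers": 0.62},
  ],
)

```text
time: 41.58
tool_pos: [0.5882, 0.2491, 0.3754]
orientation: [-0.001, 0.76, 0.648, -0.043]
wrist_force: [-0.2, 0.0, -0.1]
gripper_width: 0.053
```

Run:
```python
from h import *
o,p,M=cur();print(p.round(4));print(plan(p,M,[.587,.249,.35],down(90,0)),plan(p,M,[.587,.249,.2425],down(90,0)))
```

```text
[0.5882 0.2491 0.3754]
([0.0013, 0.0003, 0.0254], [-0.0098, 0.0094, -0.0254]) ([0.0082, 0.0064, 0.1325], [-0.0098, 0.0094, -0.0254])
```

>>> jog_arm(
  steps=[
    {"angular": [-0.01,0.009,-0.025],"dp": [0.001,0,0.025],"fingers": 0.62},
    {"angular": [-0.01,0.009,-0.025],"dp": [0.001,0,0.025],"fingers": 0.62},
    {"angular": [-0.01,0.009,-0.025],"dp": [0.003,0.002,0.055],"fingers": 0.62},
    {"angular": [-0.01,0.009,-0.025],"dp": [0.006,0.004,0.09],"fingers": 0.62},
    {"angular": [-0.01,0.009,-0.025],"dp": [0.008,0.006,0.115],"fingers": 0.62},
    {"angular": [-0.01,0.009,-0.025],"dp": [0.008,0.006,0.132],"fingers": 0.62},
    {"angular": [-0.01,0.009,-0.025],"dp": [0.008,0.006,0.132],"fingers": 0.62},
    {"angular": [-0.01,0.009,-0.025],"dp": [0.008,0.006,0.132],"fingers": 0.62},
  ],
)

```text
time: 42.25
tool_pos: [0.5863, 0.2484, 0.2429]
orientation: [0.001, 0.71, 0.704, -0.002]
wrist_force: [0.2, 1.2, 1.0]
gripper_width: 0.0532
```

>>> jog_arm(
  steps=[
    {"angular": [0,0,0],"dp": [0,0,0],"fingers": 0.3},
    {"angular": [0,0,0],"dp": [0,0,0],"fingers": 0.1},
    {"angular": [0,0,0],"dp": [0,0,0],"fingers": 0},
    {"angular": [0,0,0],"dp": [0,0,0],"fingers": 0},
    {"angular": [0,0,0],"dp": [0,0,0],"fingers": 0},
    {"angular": [0,0,0],"dp": [0,0,0],"fingers": 0},
    {"angular": [0,0,0],"dp": [0,0,0],"fingers": 0},
  ],
)

```text
time: 42.83
tool_pos: [0.5874, 0.2491, 0.2467]
orientation: [0.003, 0.71, 0.704, 0.001]
wrist_force: [3.0, 0.3, 5.8]
gripper_width: 0.0204
```

Run:
```python
from h import *
o,p,M=cur();print(p.round(4),o['gripper_width'],o['wrist_force'].round(1));print(plan(p,M,[p[0]-.0024,-.026,p[2]],M))
d=grab('side');cv2.imwrite('pics/s8.png',cv2.resize(d['image'][200:360,250:410],None,fx=3,fy=3))
```

```text
[0.5874 0.2491 0.2467] 0.02037013081166377 [3.  0.3 5.8]
([-0.2751, -0.0001, 0.0005], [0.0, 0.0, 0.0])
```

View pics/s8.png

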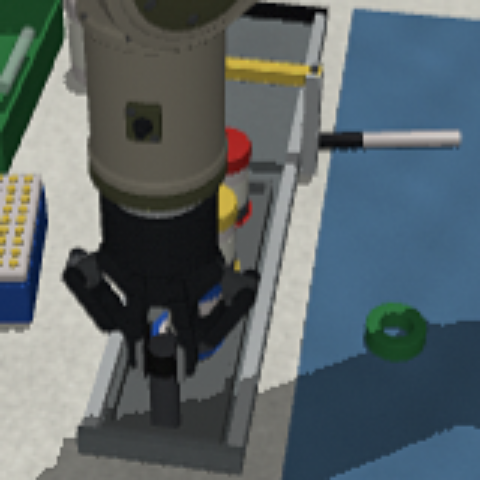

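The post is pinched with the jaws across the lane and the pots are upright behind it. Pushing gently.

>>> jog_arm(
  steps=[
    {"angular": [0,0,0],"dp": [-0.002,0,0],"fingers": 0},
    {"angular": [0,0,0],"dp": [-0.005,0,0],"fingers": 0},
    {"angular": [0,0,0],"dp": [-0.01,0,0],"fingers": 0},
    {"angular": [0,0,0],"dp": [-0.017,0,0],"fingers": 0},
    {"angular": [0,0,0],"dp": [-0.025,0,0],"fingers": 0},
    {"angular": [0,0,0],"dp": [-0.034,0,0],"fingers": 0},
    {"angular": [0,0,0],"dp": [-0.043,0,0],"fingers": 0},
    {"angular": [0,0,0],"dp": [-0.052,0,0],"fingers": 0},
    {"angular": [0,0,0],"dp": [-0.061,-0.001,0],"fingers": 0},
    {"angular": [0,0,0],"dp": [-0.07,-0.001,0],"fingers": 0},
    {"angular": [0,0,0],"dp": [-0.079,-0.001,0],"fingers": 0},
    {"angular": [0,0,0],"dp": [-0.088,-0.001,0],"fingers": 0},
  ],
)

```text
time: 43.88
tool_pos: [0.5846, 0.1632, 0.2467]
orientation: [0.001, 0.709, 0.705, 0.002]
wrist_force: [0.4, 8.0, 5.1]
gripper_width: 0.0207
```

>>> jog_arm(
  steps=[
    {"angular": [0,0,0],"dp": [-0.009,0,0],"fingers": 0},
    {"angular": [0,0,0],"dp": [-0.018,0,0],"fingers": 0},
    {"angular": [0,0,0],"dp": [-0.027,0,0],"fingers": 0},
    {"angular": [0,0,0],"dp": [-0.036,0,0],"fingers": 0},
    {"angular": [0,0,0],"dp": [-0.045,0,0],"fingers": 0},
    {"angular": [0,0,0],"dp": [-0.054,0,0],"fingers": 0},
    {"angular": [0,0,0],"dp": [-0.063,-0.001,0],"fingers": 0},
    {"angular": [0,0,0],"dp": [-0.072,-0.001,0],"fingers": 0},
    {"angular": [0,0,0],"dp": [-0.081,-0.001,0],"fingers": 0},
    {"angular": [0,0,0],"dp": [-0.089,-0.001,0],"fingers": 0},
    {"angular": [0,0,0],"dp": [-0.096,-0.001,0],"fingers": 0},
    {"angular": [0,0,0],"dp": [-0.1,-0.001,0],"fingers": 0},
  ],
)

```text
time: 44.88
tool_pos: [0.5831, 0.0623, 0.2467]
orientation: [0.001, 0.709, 0.705, 0.001]
wrist_force: [0.2, 6.1, 3.9]
gripper_width: 0.0202
```

Run:
```python
from h import *
o,p,M=cur();print(p.round(4),o['gripper_width'],o['wrist_force'].round(1))
d=grab('side');cv2.imwrite('pics/s9.png',cv2.resize(d['image'][180:360,250:430],None,fx=3,fy=3))
```

```text
[0.5831 0.0623 0.2467] 0.020247549947604387 [0.2 6.1 3.9]
```

View pics/s9.png

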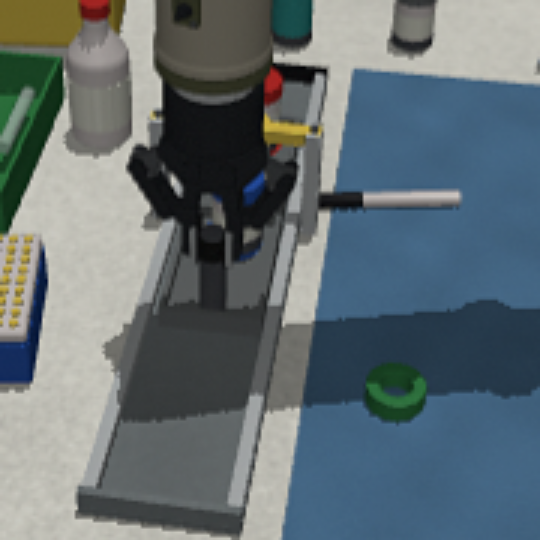

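Red has passed the bar and the push is steady at 6 N. Continuing.

>>> jog_arm(
  steps=[
    {"angular": [0,0,0],"dp": [-0.004,0,0],"fingers": 0},
    {"angular": [0,0,0],"dp": [-0.01,0,0],"fingers": 0},
    {"angular": [0,0,0],"dp": [-0.018,0,0],"fingers": 0},
    {"angular": [0,0,0],"dp": [-0.027,0,0],"fingers": 0},
    {"angular": [0,0,0],"dp": [-0.036,0,0],"fingers": 0},
    {"angular": [0,0,0],"dp": [-0.045,0,0],"fingers": 0},
    {"angular": [0,0,0],"dp": [-0.054,-0.001,0],"fingers": 0},
    {"angular": [0,0,0],"dp": [-0.063,-0.001,0],"fingers": 0},
    {"angular": [0,0,0],"dp": [-0.071,-0.001,0],"fingers": 0},
    {"angular": [0,0,0],"dp": [-0.077,-0.001,0],"fingers": 0},
    {"angular": [0,0,0],"dp": [-0.08,-0.001,0],"fingers": 0},
    {"angular": [0,0,0],"dp": [-0.082,-0.001,0],"fingers": 0},
  ],
)

```text
time: 45.93
tool_pos: [0.5815, -0.0194, 0.2467]
orientation: [0.001, 0.709, 0.705, 0.001]
wrist_force: [0.2, 6.7, 4.4]
gripper_width: 0.0202
```

>>> jog_arm(
  steps=[
    {"angular": [0,0,0],"dp": [-0.002,0,0],"fingers": 0},
    {"angular": [0,0,0],"dp": [-0.004,0,0],"fingers": 0},
    {"angular": [0,0,0],"dp": [-0.006,0,0],"fingers": 0},
    {"angular": [0,0,0],"dp": [-0.006,0,0],"fingers": 0},
  ],
)

```text
time: 46.27
tool_pos: [0.5815, -0.0252, 0.2466]
orientation: [0.001, 0.709, 0.705, 0.001]
wrist_force: [0.5, 5.8, 4.5]
gripper_width: 0.0203
```

>>> jog_arm(
  steps=[
    {"angular": [0,0,0],"dp": [-0.002,0,0],"fingers": 0},
    {"angular": [0,0,0],"dp": [-0.003,0,0],"fingers": 0},
    {"angular": [0,0,0],"dp": [-0.003,0,0],"fingers": 0},
  ],
)

```text
time: 46.52
tool_pos: [0.5815, -0.0259, 0.2467]
orientation: [0.0, 0.708, 0.706, 0.002]
wrist_force: [0.6, 12.7, 3.9]
gripper_width: 0.0202
```

>>> jog_arm(
  steps=[
    {"angular": [0,0,0],"dp": [-0.002,0,0],"fingers": 0},
    {"angular": [0,0,0],"dp": [-0.003,0,0],"fingers": 0},
    {"angular": [0,0,0],"dp": [-0.003,0,0],"fingers": 0},
  ],
)

```text
time: 46.77
tool_pos: [0.5816, -0.0265, 0.2467]
orientation: [-0.0, 0.708, 0.707, 0.003]
wrist_force: [2.0, 17.9, 2.0]
gripper_width: 0.0201
```

Home: travel stopped at y = −0.026 and the reaction rose to 18 N. Easing off, opening and lifting away.

>>> jog_arm(
  steps=[
    {"angular": [0,0,0],"dp": [0.003,0,0],"fingers": 0},
    {"angular": [0,0,0],"dp": [0.003,0,0],"fingers": 0.4},
    {"angular": [0,0,0],"dp": [0.003,0,0],"fingers": 0.6},
    {"angular": [0,0,0],"dp": [0.003,0,0],"fingers": 0.6},
    {"angular": [0,0,0],"dp": [0.003,0,0],"fingers": 0.6},
    {"angular": [0,0,0],"dp": [0.003,0,-0.02],"fingers": 0.6},
    {"angular": [0,0,0],"dp": [0.003,0,-0.05],"fingers": 0.6},
    {"angular": [0,0,0],"dp": [0.003,0,-0.09],"fingers": 0.6},
    {"angular": [0,0,0],"dp": [0.04,0,-0.12],"fingers": 0.6},
    {"angular": [0,0,0],"dp": [0.08,0,-0.14],"fingers": 0.6},
    {"angular": [0,0,0],"dp": [0.12,0,-0.16],"fingers": 0.6},
    {"angular": [0,0,0],"dp": [0.16,0,-0.16],"fingers": 0.6},
  ],
)

```text
time: 47.77
tool_pos: [0.5827, 0.1181, 0.4082]
orientation: [0.004, 0.711, 0.703, 0.001]
wrist_force: [1.6, -0.4, 0.7]
gripper_width: 0.051
```

>>> jog_arm(
  steps=[
    {"angular": [0,0,0],"dp": [0.04,-0.02,0],"fingers": 0.6},
    {"angular": [0,0,0],"dp": [0.08,-0.05,0],"fingers": 0.6},
    {"angular": [0,0,0],"dp": [0.12,-0.07,0],"fingers": 0.6},
    {"angular": [0,0,0],"dp": [0.15,-0.07,0],"fingers": 0.6},
    {"angular": [0,0,0],"dp": [0.15,-0.07,0],"fingers": 0.6},
    {"angular": [0,0,0],"dp": [0.15,-0.07,0],"fingers": 0.6},
  ],
)

```text
time: 48.27
tool_pos: [0.5118, 0.2716, 0.4036]
orientation: [0.001, 0.708, 0.706, -0.0]
wrist_force: [0.8, -0.4, 0.7]
gripper_width: 0.0511
```

Run:
```python
from h import *
o,p,M=cur();print(p.round(3),o['wrist_force'].round(1),o['gripper_width'],o['time'])
t=grab('top');s=grab('side')
a=cv2.resize(t['image'][195:375,175:515],(680,360),interpolation=cv2.INTER_CUBIC);b=cv2.resize(s['image'][160:300,270:430],(274,240))
cv2.imwrite('pics/f.png',np.vstack([a,np.pad(cv2.resize(b,(274,240)),((0,0),(0,406),(0,0)))]))
for c in('red','blue','yellow'):
    for n,ce,bb in blobs(t['image'],c,(178,205,470,275),40): print(c,n,ce.round(1),onz(t,*ce,.088).round(4))
```

```text
[0.512 0.272 0.404] [ 0.8 -0.4  0.7] 0.051105932833611714 48.2667
red 355 [438.7 247.6] [ 0.5774 -0.2615  0.088 ]
blue 267 [375.4 247.1] [ 0.5753 -0.1183  0.088 ]
yellow 250 [357.5 241.8] [ 0.5867 -0.0774  0.088 ]
yellow 303 [408.4 246.5] [ 0.5785 -0.193   0.088 ]
```

View pics/f.png

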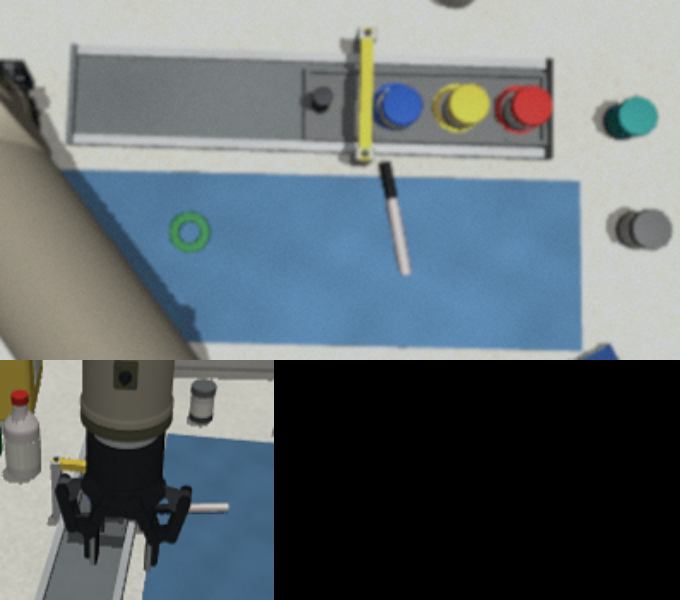

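The final top view shows blue (375,247), yellow (408,247) and red (439,248) upright on their rings beyond the bar. The carrier's leading edge is at the black stop, and the bystanders are unmoved. Handing in.

```bash
python3 -c "
from cell import r
print(r.hand_in())"
```

```text
the job is handed in; nothing more can be done
None
```

The job is done and handed in; by my own checks the carrier is home with all three pots standing on their own spots. The hand-in gave no verdict.

- **Parking:** I drew the carrier back by its post until it stopped against the grey back stop, with the reaction at about 18 N.
- **Mixing:** All three pots were present and were done in the order red, yellow, blue. Each was lifted, tipped to about 136° from upright for about 3.4 s, turned back and stood on its own ring. The 136° comes from the tool pose with a steady 44–45 mm grip; the pots were out of the side view's frame up there, so I did not see the inversion directly.
- **Pushing home:** I pushed the carrier by its post under the bar at a steady 6–8 N until travel stopped at the black end stop, with the reaction at about 18 N.

**Last checks:**
- The final top view shows the three pots upright, within about 5 mm of where their spots should be along the lane. They read 7–10 mm low in x against the lane's middle as first measured, inside the 15 mm allowed, perhaps partly the carrier's side play.
- The carrier is against the black stop, and the bar and the bystanders in view have not moved.
- The arm hid part of the final side view, so the upright check after homing rests on the top view.
- The clock read 48.3 s, the gripper was clear of everything, and no check failed.

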